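Reassemble the washed citrus press

ROBOT

A 7-joint arm with a two-finger parallel gripper is mounted at the origin on a cart in front of the work surface, level with it; the furniture and walls round the work are solid. World frame = base frame: x ahead of the robot, y to its left, z up, the work surface at z = 0. Lengths are in mm, angles in rad, forces in N, time in s.
With the tool pointing down it reaches from about 400 to 750 mm from the base axis. Payload 19.5 kg.
Tool frame: the origin (TCP) lies at the very end of the fingers, on their centre line; the grasp point (between the pads) lies 19 mm behind it (arm.grasp_offset is the distance from the TCP to the grasp point, in mm); z points along the fingers, x is the direction in which the jaws open and shut, and the axes are right-handed (so a half turn about z gives the same grasp; the last joint's range is limited). The gripper opens to 85 mm and grips with 20 to 120 N. Pads are 22 mm wide; open, the fingers measure 114 mm over their backs; the gripper's body (76 mm by 85 mm) begins 54 mm behind the grasp point. The pads swing forward as they close: fully open they stand 13 mm farther back than shut.
Start: joints at [1.129, 0.707, -0.028, 1.485, 0.022, 0.951, -0.075], TCP at [223.8, -529.63, 231.268] pointing down, gripper open.
Joint ranges: [-2.71, 2.71], [-0.32, 2.16], [-1.57, 1.52], [0, 2.45], [-1.46, 4.6], [0, 2.02], [-2.83, 2.83]. Speed limits (rad/s): [1.89, 1.89, 2.57, 2.57, 3.01, 3.01, 3.01].

INTERFACE

Orientations are given as a rotation vector (axis times angle).
In Python, from rig import arm gives the robot as it stands.
- The arm moves only by the shell command python3 -m creep 'ROWS' [FORCE]. ROWS is JSON, a list of rows, each an object of numbers: "rx", "ry", "rz": the turn, a rotation vector about the world's x, y, z in units of 6 degrees (1.0 is 6 degrees); "dx", "dy", "dz": the shift along the world's x, y, z in cm; "grip": the opening, from -1 (shut) to 1 (fully open). In form: [{"rx": .., "ry": .., "rz": .., "dx": .., "dy": .., "dz": .., "grip": ..}, ...]. A call has 1 to 5 rows; each row shifts and turns the commanded pose from where the row before left it; what a row does not reach is not made up. A row lasts 1/12 s, in which the tool goes at most 41.7 mm and 7.16 degrees, less where a joint would pass 70% of its speed; a pose out of reach is approached as far as the arm can. A call with a gripper value outside its range is refused whole. The fingers move at their own pace and stop on an object; FORCE is the grip in N (left out, the last holds). Time passes only in rows, so rows that do not move let the fingers close. It gives the time, the measured TCP pose, the force and the opening at its end, in the units of the state.
- arm.observe(): the state, without advancing time (a new reading comes with each control period).
- arm.grab_frame(name): name is "scene" or "top" or "wrist"; returns the picture (420x560x3 uint8, red, green, blue); there is no depth.
- arm.camera_info(name): a dict with "fov_y" (degrees; the focal length in pixels is half the picture's height over the tangent of half this angle, whatever the lens; pixels are square), "cx", "cy" (the principal point, pixels), "xyz" and "rotation" of the camera in the world. Camera axes: x right, y up, looking along -z (the intrinsics and any distortion apply to the point x, -y, -z); pixel columns grow to the right and rows downward; lengths in mm; the calibration is good to about 2 mm. The wrist camera is an equidistant fisheye: a pixel r from the principal point sees the ray r / f radians off the axis. A picture is of the moment at which its call begins: read the wrist's pose just before it. camera_info takes no time and is no camera call; for the wrist camera it gives the pose at the moment of the call.
- arm.finish_job(): hands the job in, once; it reports no verdict.
The state is a dict: "time": time; "q": joint angles; "qd": joint speeds; "joint_torque": joint torques, N m; "tcp_pos": TCP position; "tool_rot": TCP orientation; "force": force on the tool from outside, world axes, zero at the start; "wrist_torque": the same for the moment, N m; "finger_gap": opening from 0.0 (shut) to 1.0 (fully open).
Only numpy, scipy, OpenCV 4.12 (cv2) and the standard library are available. Lean on these libraries where they do the work, as an engineer would, in place of code of your own. Each camera call takes 0.05 s, during which the arm holds its last target.

TASK

The counter's citrus press has been washed; put it back together. Nest the steel strainer level in the bowl and let go of it, then put the reamer over the drive spindle and, pressing lightly, turn it by feel until its slots drop over the spindle's cross-pin and it sits fully home on the taper; then let go. Be gentle (a push of about 5 N is enough): do not ram the parts in, stop turning as soon as the reamer has dropped because the drive behind the spindle is stiff, and leave the glass, cups and pitcher standing where they are.

Things in the scene. Friction and masses are not known exactly. Their poses are not given: they have to be found in the camera images.
- press: Citrus press, fixed: aluminium motor base 126 mm wide, on it a white juice bowl whose rim (137 mm outside, 128 mm inside) is 143 mm above the counter; an open spout points to its -x, 112 mm out, 100 mm up; a steel drive spindle stands in the middle. Origin on the spindle's axis at counter height, z up.
- bowl_floor (a point): Centre of the bowl's floor, 102 mm above the counter. The bowl's inner wall is a cone, 30 degrees from vertical, which matches the strainer's basket: seated, the strainer hangs in this cone with its underside 106 mm above the counter (within about 1.5 mm), its rim about 13 mm below the bowl's rim.
- pin_center (a point): Centre of the spindle's cross-pin, 143 mm above the counter: a bar 34 mm long, 5 mm wide, 6 mm high through the 15 mm shaft. It stands at any angle, which no reading gives (this point does not turn with it). The spindle turns only against stiff gears, 1 N m, and is not to be turned by hand.
- spindle_top (a point): Point on the spindle's axis 173 mm above the counter, 1.5 mm under its tip. Above the pin the spindle is a taper, 18 mm in diameter at 147 mm, 8 mm at 173 mm. It is also the press-to-start switch: pushed, it sinks 4 mm on a spring (3.6 N at first, 8.4 N at the end, then a hard stop) and rises again by itself.
- strainer: Steel strainer, 110 g, on the board, basket up: a slotted conical basket, 118 mm wide at the rim, 88 mm at the bottom, 24 mm deep, floor 2.5 mm thick. In its middle an upright open chimney, 44 mm outside, 40 mm inside, its top 30 mm above the underside: grip it there. In the press the spindle passes through the chimney. Origin at the centre of the underside, z up.
- reamer: White plastic reamer, 100 to 170 g, on the board, point up: a straight round skirt 56 mm in diameter, 28 mm high (grip it there), and a ribbed dome, 69 mm high in all. Open below, 50 mm inside, it goes over the chimney; a tapered socket inside matches the spindle. Origin at the centre of the underside, z up. On the press its underside is 129 mm above the counter when fully home.
- lugs (a point): Centre of the lower face of the drive ring in the reamer, 11 mm above its underside. It has two opposite slots, along its x, that fit over the cross-pin with about 3 degrees of play each way. With the ring on the pin the reamer stands 6 mm too high (underside at 135 mm), with 1 mm of side play; turned either way, half a turn at most, it drops. It stays standing there if let go for a new grip.
- board: Birch serving board 172 x 262 x 16 mm, fixed, on which the strainer and the reamer stand, about 137 mm apart, in either order. Origin at the centre of its underside, its long side along its y.
- glass: Small glass, 64 mm wide, 80 mm high, on the counter under the spout; bystander. Origin at the centre of its base.
- cups: Two stacked porcelain cups, 82 mm wide, 89 mm high, behind the work; bystander. Origin at the centre of the base.
- pitcher: Steel milk pitcher, 72 x 113 mm, 104 mm high, behind the board; bystander. Origin at the centre of its base.
Things that resemble listed ones, but are neither listed nor needed, are in the scene too. Of the things that look like the strainer, the larger one is meant.

How it is judged (in metres and radians):
On the way, in this order (a step that is already met when the one before it is completed fails the run):
1. the strainer sits level in the bowl's taper and is released (horizontal distance between strainer and press below 0.004 m and z of strainer in the frame of press between 0.103 and 0.11 m and angle between strainer's own z axis and vertical below 0.08 rad and contact force between the fingers and strainer below 0.3 N), for 0.2 s.
2. the reamer has dropped over the cross-pin, down onto the taper (horizontal distance between reamer and press below 0.002 m and z of reamer in the frame of press between 0.122 and 0.1303 m and angle between reamer's own z axis and vertical below 0.05 rad), for 0.2 s.
At the end, for the whole second after the job is handed in: Strainer in the bowl: centred within 4 mm, level within 4.5 degrees, underside 103 to 110 mm above the counter. Reamer home on the spindle: centred within 2 mm, upright within 2.9 degrees, underside 126.5 to 130.8 mm above the counter. Both released and at rest (horizontal distance between strainer and press below 0.004 m and z of strainer in the frame of press between 0.103 and 0.11 m and angle between strainer's own z axis and vertical below 0.08 rad and horizontal distance between reamer and press below 0.002 m and z of reamer in the frame of press between 0.1265 and 0.1308 m and angle between reamer's own z axis and vertical below 0.05 rad and contact force between the fingers and reamer below 0.3 N and linear speed of each of reamer, strainer below 0.01 m/s); the robot touches nothing.
It fails at once if the reamer is rammed or twisted hard against the press (contact forces adding up to over 40 N) (contact force between reamer and press above 40 N).
It fails at once if the strainer is rammed into the bowl (contact forces round the cone adding up to over 60 N) (contact force between strainer and press above 60 N).
It fails at once if the robot pushes on the press with more than 25 N (contact force between the arm and press above 25 N).
It fails at once if the glass, the cups or the pitcher is moved by more than 30 mm (distance of any of glass, cups, pitcher from where it was at the start of the episode above 0.03 m).
It also fails if it takes over 72 s, if anything falls off the work surface, if the arm or the gripper's body presses on something with over 40 N, if the wrist force passes 120 N, or if a joint passes its speed limit or range.

## Working session

There is one attempt and no reset: what is moved stays moved. The work goes in short steps, Python scripts to look and compute and a shell command to move; the robot and the scene stay as the last step left them, time stands still between calls to the robot, and variables do not carry over. Pictures are saved under pics/ and viewed, and the job is handed in when it is done.

```bash
ls; mkdir -p pics; cat > h.py <<'E'
import numpy as np, cv2, json
from rig import arm
def snap(n,f):
    ci=arm.camera_info(n); im=arm.grab_frame(n); cv2.imwrite('pics/'+f+'.png',im[:,:,::-1]); json.dump({k:(np.array(v).tolist()) for k,v in ci.items()},open('pics/'+f+'.json','w')); return im,ci
def ray(ci,u,v,fish=False):
    f=210/np.tan(np.radians(ci['fov_y'])/2)
    x=u-ci['cx'];y=v-ci['cy']
    if fish:
        r=np.hypot(x,y);t=r/f;s=np.sin(t)/max(r,1e-9);d=np.array([x*s,-y*s,-np.cos(t)])
    else: d=np.array([x/f,-y/f,-1])
    R=np.array(ci['rotation'])
    if R.ndim==1:
        R=cv2.Rodrigues(R.astype(float))[0]
    return np.array(ci['xyz'],float),R@d
def onz(ci,u,v,z,fish=False):
    o,d=ray(ci,u,v,fish); return o+d*(z-o[2])/d[2]
def proj(ci,p):
    f=210/np.tan(np.radians(ci['fov_y'])/2)
    R=np.array(ci['rotation'])
    if R.ndim==1: R=cv2.Rodrigues(R.astype(float))[0]
    c=R.T@(np.array(p)-np.array(ci['xyz'])); return ci['cx']+f*c[0]/-c[2], ci['cy']-f*c[1]/-c[2]
def load(f): return cv2.imread('pics/'+f+'.png'),json.load(open('pics/'+f+'.json'))
E
python3 - <<'E'
from h import *
for n in ['scene','top','wrist']:
    im,ci=snap(n,n+'0'); print(n,ci)
print(arm.observe(), arm.grasp_offset)
E
```

```text
pics
scene {'fov_y': 47.83485824371456, 'cx': 277.07696715965716, 'cy': 212.01856833245728, 'xyz': array([ -80.29849743,  637.91470676, 1165.12291503]), 'rotation': array([ 0.35662693, -0.79441518, -2.22366472])}
top {'fov_y': 56.12950520388368, 'cx': 279.6744561452468, 'cy': 211.0058875021516, 'xyz': array([402.04256563,  39.56772863, 998.10710377]), 'rotation': array([ 0.16245871, -0.12493278, -1.56515025])}
wrist {'fov_y': 65.70646984690485, 'cx': 281.12067432545945, 'cy': 210.04451822490142, 'xyz': array([ 284.10280108, -503.44076639,  373.42230857]), 'rotation': array([-0.2352412 ,  0.15724384, -1.16327772])}
{'time': 0.15, 'q': array([ 1.12930314,  0.7069652 , -0.02763688,  1.48486632,  0.02201616,
        0.95091344, -0.07549866]), 'qd': array([ 0.0006647 , -0.00206427,  0.00022635, -0.00271093,  0.00098746,
        0.0008753 ,  0.00039811]), 'joint_torque': array([ 8.20453806e-04, -8.83305216e+01,  1.23457208e+00, -2.36192125e+01,
        1.69694633e-02,  5.32066319e-03,  7.17086687e-05]), 'tcp_pos': array([ 223.73736446, -529.47320458,  230.93766938]), 'tool_rot': array([-2.61795857e+00,  1.73581934e+00,  1.13158638e-03]), 'force': array([ 0.6199374 ,  0.19432087, -0.08518412]), 'wrist_torque': array([-0.04133941, -0.0151603 , -0.01120265]), 'finger_gap': 0.9984042111175868} 18.700000000000003
```

View pics/top0.png

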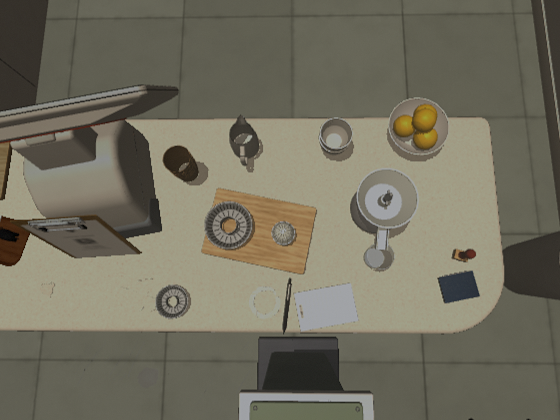

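View pics/scene0.png

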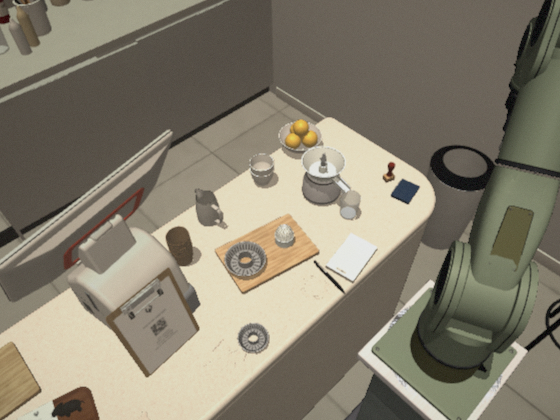

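View pics/wrist0.png

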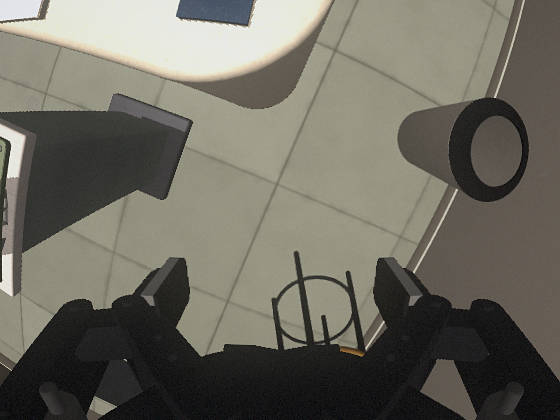

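The top view shows the strainer at about (229,226), the reamer at (284,233) and the press bowl at (387,200). I'll zoom in on these.

```bash
python3 - <<'E'
from h import *
im,_=load('top0')
a=cv2.resize(im[180:280,190:325],None,fx=5.5,fy=5.5,interpolation=cv2.INTER_CUBIC)
b=cv2.resize(im[160:275,345:430],None,fx=5,fy=5,interpolation=cv2.INTER_CUBIC)
cv2.imwrite('pics/za.png',a);cv2.imwrite('pics/zb.png',b)
im,_=load('scene0')
c=cv2.resize(im[140:300,205:365],None,fx=3.7,fy=3.7,interpolation=cv2.INTER_CUBIC)
cv2.imwrite('pics/zc.png',c)
E
```

```text
(no output)
```

View pics/za.png

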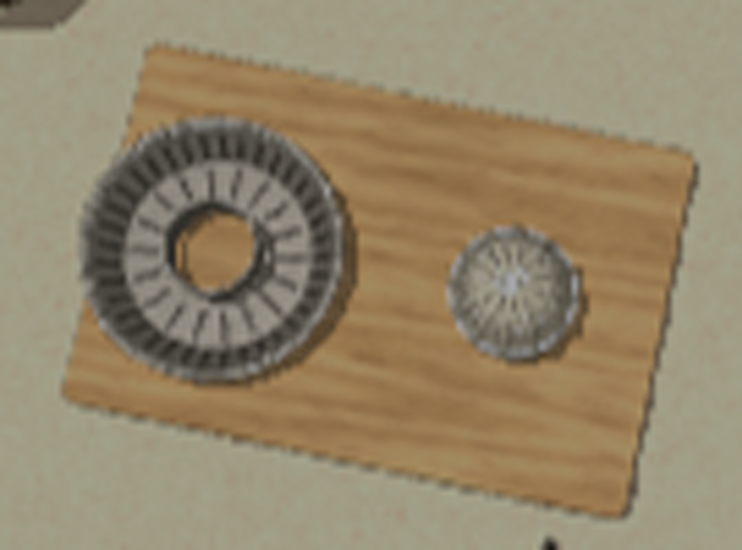

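View pics/zb.png

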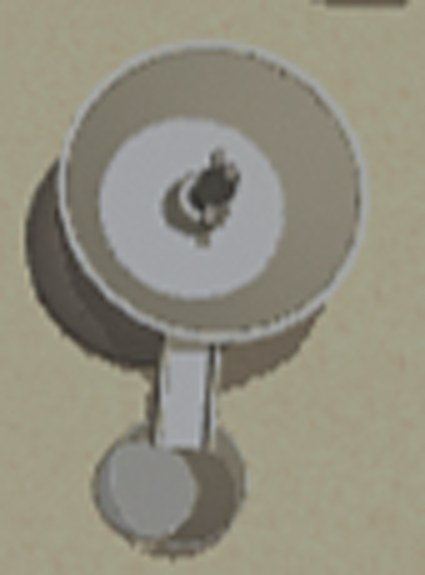

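View pics/zc.png

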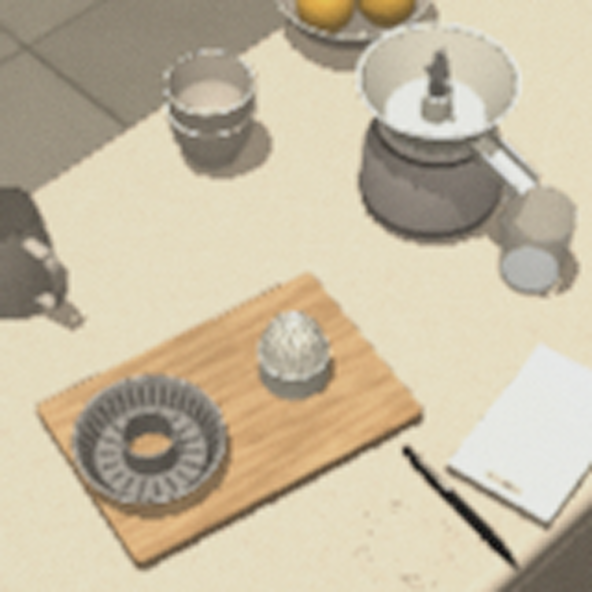

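```bash
python3 - <<'E'
from h import *
im,ct=load('top0'); _,cs=load('scene0')
A=lambda u,v:(u/5.5+190-.4,v/5.5+180-.4)
B=lambda u,v:(u/5+345-.4,v/5+160-.4)
C=lambda u,v:(u/3.7+205-.4,v/3.7+140-.4)
p=lambda n,c,uv,z:print(n,onz(c,*uv,z)[:2].round(1))
p('str rim top',ct,A(213,249),40); p('chim top',ct,A(217,252),46); p('str rim scene',cs,C(151,442),40);p('chim scene',cs,C(152,439),46)
p('ream skirt top',ct,A(514,294),42); p('ream tip top',ct,A(512,284),85); p('ream tip scene',cs,C(293,311),84)
p('press rim top',ct,B(213.5,192),143); p('rim scene',cs,C(440,83),143)
p('floor top',ct,B(192,207),102); p('spindle tip top',ct,B(224,176),174);p('sp tip scene',cs,C(438,50),174)
a=onz(ct,*B(218,155),143);b=onz(ct,*B(204,240),143);print('pin',a[:2],b[:2],np.degrees(np.arctan2(*(a-b)[[1,0]])),np.linalg.norm(a-b),(a+b)/2)
for uv in [(150,43),(697,153),(625,518),(63,397)]: p('board',ct,A(*uv),16)
p('glass',ct,B(145,490),80);p('spout end',ct,B(183,448),100)
p('cup',ct,(335,134),89);p('pitcher',ct,(243,138),104);p('stray',ct,(180,160),100)
R=cv2.Rodrigues(arm.observe()['tool_rot'])[0];print(R.round(3))
E
```

```text
str rim top [544.8 189.4]
chim top [542.6 186.6]
str rim scene [540.7 189.7]
chim scene [538.9 189.7]
ream skirt top [524.2  54.3]
ream tip top [523.   54.5]
ream tip scene [531.5  45.7]
press rim top [ 589.2 -177.3]
rim scene [ 585.4 -176.9]
floor top [ 591.1 -177.5]
spindle tip top [ 589.4 -174.2]
sp tip scene [ 592.4 -179.2]
pin [ 605.96791353 -180.02169839] [ 567.6240935  -172.10843829] -11.660787903981953 39.15186100248379 [ 586.79600351 -176.06506834  143.        ]
board [645.9 225.3]
board [593.  -29.5]
board [426.7   4.9]
board [480.4 259.7]
glass [ 462.4 -155.3]
spout end [ 480.  -168.9]
cup [760.3 -72.2]
pitcher [745.6 149.7]
stray [692.7 300.2]
[[ 0.389 -0.921 -0.   ]
 [-0.921 -0.389  0.001]
 [-0.001  0.    -1.   ]]
```

```bash
python3 -m creep '[{"dx":1.5,"dy":3,"dz":0.2,"rz":0.65,"grip":0.42},{"dx":1.5,"dy":3,"dz":0.2,"rz":0.65,"grip":0.42},{"dx":1.5,"dy":3,"dz":0.2,"rz":0.65,"grip":0.42},{"dx":1.5,"dy":3,"dz":0.2,"rz":0.65,"grip":0.42},{"dx":1.5,"dy":3,"dz":0.2,"rz":0.65,"grip":0.42}]' 20
python3 -m creep '[{"dx":1.5,"dy":3,"rz":0.65,"grip":0.42},{"dx":1.5,"dy":3,"rz":0.65,"grip":0.42},{"dx":1.5,"dy":3,"rz":0.65,"grip":0.42},{"dx":1.5,"dy":3,"rz":0.65,"grip":0.42},{"dx":1.5,"dy":3,"rz":0.65,"grip":0.42}]'
```

```text
validation failed for argument at $[0]...
validation failed for argument at $[0]...
```

```bash
python3 -m creep '[{"rx":0,"ry":0,"rz":0.65,"dx":1.5,"dy":3,"dz":0.2,"grip":0.42}]' 20
```

```text
time: 0.23
tcp_pos: [235.8, -502.6, 232.3]
tool_rot: [2.668, -1.654, -0.002]
force: [0.3, -0.7, -0.7]
finger_gap: 0.883
```

```bash
python3 -m creep '[{"rx":0,"ry":0,"rz":0.65,"dx":1.5,"dy":3,"dz":0.2,"grip":0.42},{"rx":0,"ry":0,"rz":0.65,"dx":1.5,"dy":3,"dz":0.2,"grip":0.42},{"rx":0,"ry":0,"rz":0.65,"dx":1.5,"dy":3,"dz":0.2,"grip":0.42},{"rx":0,"ry":0,"rz":0.65,"dx":1.5,"dy":3,"dz":0,"grip":0.42},{"rx":0,"ry":0,"rz":0.65,"dx":1.5,"dy":3,"dz":0,"grip":0.42}]'
python3 -m creep '[{"rx":0,"ry":0,"rz":0.65,"dx":1.5,"dy":3,"dz":0,"grip":0.42},{"rx":0,"ry":0,"rz":0.65,"dx":1.5,"dy":3,"dz":0,"grip":0.42},{"rx":0,"ry":0,"rz":0.65,"dx":1.5,"dy":3,"dz":0,"grip":0.42},{"rx":0,"ry":0,"rz":0.65,"dx":1.5,"dy":3,"dz":0,"grip":0.42},{"rx":0,"ry":0,"rz":0.65,"dx":1.5,"dy":3,"dz":0,"grip":0.42}]'
```

```text
time: 0.65
tcp_pos: [314.2, -348.1, 239.4]
tool_rot: [2.918, -1.164, 0.0]
force: [0.9, -0.2, 0.2]
finger_gap: 0.707
time: 1.07
tcp_pos: [389.2, -198.1, 239.3]
tool_rot: [3.073, -0.653, -0.0]
force: [1.2, -0.9, 0.1]
finger_gap: 0.712
```

```bash
python3 -m creep '[{"rx":0,"ry":0,"rz":0.65,"dx":1.5,"dy":3,"dz":0,"grip":0.42},{"rx":0,"ry":0,"rz":0.65,"dx":1.5,"dy":3,"dz":0,"grip":0.42},{"rx":0,"ry":0,"rz":0.65,"dx":1.5,"dy":3,"dz":0,"grip":0.42},{"rx":0,"ry":0,"rz":0.65,"dx":1.5,"dy":3,"dz":0,"grip":0.42},{"rx":0,"ry":0,"rz":0.65,"dx":1.5,"dy":3,"dz":0,"grip":0.42}]'
python3 -c "
from h import *
R=cv2.Rodrigues(arm.observe()['tool_rot'])[0];print(R.round(3),arm.observe()['q'])"
```

```text
time: 1.48
tcp_pos: [464.3, -48.0, 239.3]
tool_rot: [3.139, -0.123, -0.0]
force: [-0.2, -0.9, 0.3]
finger_gap: 0.709
[[ 0.997 -0.079 -0.   ]
 [-0.079 -0.997 -0.   ]
 [-0.     0.    -1.   ]] [ 0.20716846  0.54743144 -0.28898387  1.84447816  0.21265011  0.77979377
 -0.27238726]
```

```bash
python3 -m creep '[{"rx":0,"ry":0,"rz":0.7,"dx":1.6,"dy":3,"dz":0,"grip":0.42},{"rx":0,"ry":0,"rz":0.7,"dx":1.6,"dy":3,"dz":0,"grip":0.42},{"rx":0,"ry":0,"rz":0.7,"dx":1.6,"dy":3,"dz":0,"grip":0.42},{"rx":0,"ry":0,"rz":0.7,"dx":1.6,"dy":2,"dz":0,"grip":0.42},{"rx":0,"ry":0,"rz":0.7,"dx":1,"dy":1,"dz":0,"grip":0.42}]'
python3 -m creep '[{"rx":0,"ry":0,"rz":0,"dx":0,"dy":0,"dz":0,"grip":0.42},{"rx":0,"ry":0,"rz":0,"dx":0,"dy":0,"dz":0,"grip":0.42}]'
python3 -c "
from h import *
o=arm.observe();print(np.abs(o['qd']).max(),o['tcp_pos'])
snap('wrist','w1')"
```

```text
time: 1.9
tcp_pos: [538.6, 73.6, 239.1]
tool_rot: [-3.107, -0.455, -0.0]
force: [0.1, 0.2, -0.4]
finger_gap: 0.707
time: 2.07
tcp_pos: [537.6, 70.5, 238.8]
tool_rot: [-3.11, -0.445, 0.002]
force: [-0.6, -0.3, -0.8]
finger_gap: 0.711
0.02616546912611811 [537.64061867  70.53272946 238.79672921]
```

View pics/w1.png

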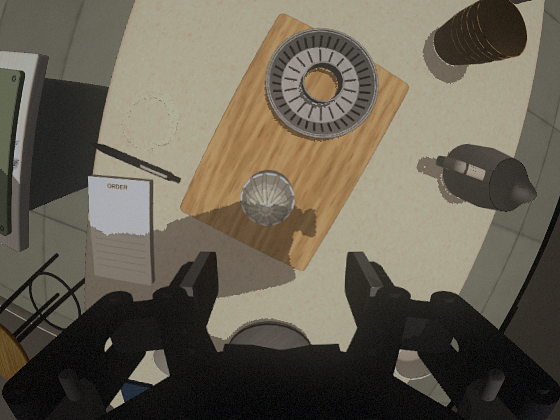

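The wrist view shows the strainer rim centred at about (321,83) and the reamer at (268,197).

```bash
python3 - <<'E'
from h import *
im,c=load('w1')
p=lambda n,uv,z:print(n,onz(c,*uv,z,True)[:2].round(1))
p('rim',(321.5,83),40);p('hole',(320,85),46);p('hole',(320,85),18)
p('reamer skirt',(268,197.5),44);p('tip',(268,204),85)
g=cv2.resize(im[20:230,230:390],None,fx=3.5,fy=2.8)
g=cv2.resize(im[10:240,230:390],None,fx=2.6,fy=2.6,interpolation=cv2.INTER_CUBIC)
cv2.imwrite('pics/zw1.png',g)
print(c['xyz'])
E
```

```text
rim [545.6 187.9]
hole [544.3 184.4]
hole [546.4 188.6]
reamer skirt [526.2  55.5]
tip [526.9  59.1]
[518.0047363477721, 134.7042490428038, 381.3567882356819]
```

View pics/zw1.png

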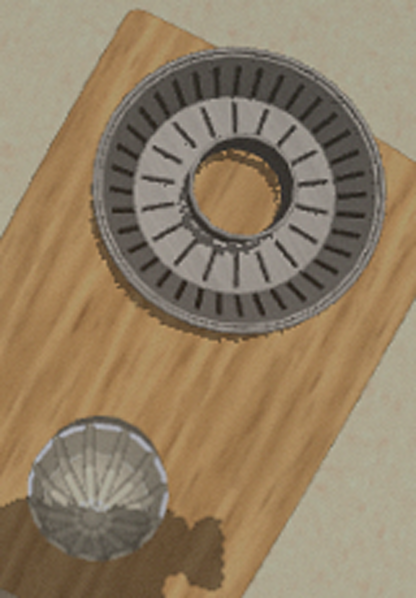

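```bash
python3 -m creep '[{"rx":0,"ry":0,"rz":0,"dx":0.2,"dy":3,"dz":-1,"grip":0.42},{"rx":0,"ry":0,"rz":0,"dx":0.2,"dy":3,"dz":-3,"grip":0.42},{"rx":0,"ry":0,"rz":0,"dx":0.2,"dy":3,"dz":-3,"grip":0.42},{"rx":0,"ry":0,"rz":0,"dx":0.1,"dy":2.4,"dz":-3,"grip":0.42},{"rx":0,"ry":0,"rz":0,"dx":0,"dy":0,"dz":-3,"grip":0.42}]'
python3 -m creep '[{"rx":0,"ry":0,"rz":0,"dx":0,"dy":0,"dz":0,"grip":0.42},{"rx":0,"ry":0,"rz":0,"dx":0,"dy":0,"dz":0,"grip":0.42},{"rx":0,"ry":0,"rz":0,"dx":0,"dy":0,"dz":0,"grip":0.42}]'
python3 -c "
from h import *
o=arm.observe();print(np.abs(o['qd']).max(),o['tcp_pos'])
snap('wrist','w2')"
```

```text
time: 2.53
tcp_pos: [543.8, 187.7, 109.4]
tool_rot: [-3.107, -0.449, -0.001]
force: [0.3, 1.8, 0.5]
finger_gap: 0.708
time: 2.78
tcp_pos: [545.5, 182.0, 112.2]
tool_rot: [3.11, 0.442, 0.002]
force: [-0.1, -0.3, 0.0]
finger_gap: 0.704
0.013697988075311814 [545.46682116 182.04985659 112.22467788]
```

View pics/w2.png

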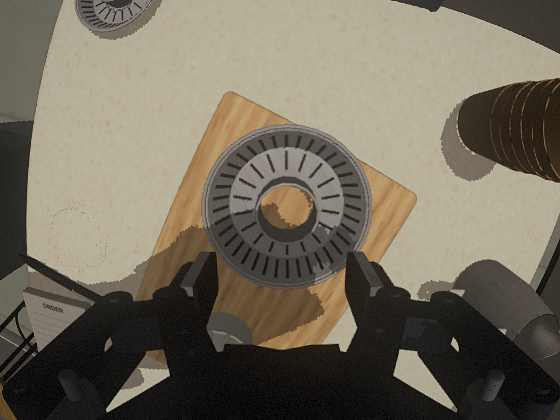

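```bash
python3 - <<'E'
from h import *
im,c=load('w2')
p=lambda n,uv,z:print(n,onz(c,*uv,z,True)[:2].round(1))
p('rim',(287,207),40);p('chimney',(286.5,209.5),46);print(onz(c,203,207,40,True),onz(c,371,207,40,True),onz(c,287,125,40,True),onz(c,287,289,40,True))
E
```

```text
rim [545.5 193.1]
chimney [545.1 192.8]
[489.38282522 176.86191541  40.        ] [602.11598102 209.57924102  40.        ] [529.85280992 246.25557696  40.        ] [563.55990423 132.22279734  40.        ]
```

```bash
python3 -m creep '[{"rx":0,"ry":0,"rz":0,"dx":0,"dy":0.4,"dz":-2,"grip":0.42},{"rx":0,"ry":0,"rz":0,"dx":0,"dy":0.35,"dz":-2,"grip":0.42},{"rx":0,"ry":0,"rz":0,"dx":0,"dy":0,"dz":-1.5,"grip":0.42},{"rx":0,"ry":0,"rz":0,"dx":0,"dy":0,"dz":0,"grip":0.42},{"rx":0,"ry":0,"rz":0,"dx":0,"dy":0,"dz":0,"grip":0.42}]'

```

```text
time: 3.25
tcp_pos: [545.3, 190.2, 56.7]
tool_rot: [3.11, 0.444, 0.001]
force: [-0.6, -0.3, 1.2]
finger_gap: 0.711
```

```bash
python3 -m creep '[{"rx":0,"ry":0,"rz":0,"dx":0,"dy":0,"dz":-1,"grip":0.42},{"rx":0,"ry":0,"rz":0,"dx":0,"dy":0,"dz":-1,"grip":0.42},{"rx":0,"ry":0,"rz":0,"dx":0,"dy":0,"dz":-0.8,"grip":0.42},{"rx":0,"ry":0,"rz":0,"dx":0,"dy":0,"dz":-0.4,"grip":0.42},{"rx":0,"ry":0,"rz":0,"dx":0,"dy":0,"dz":0,"grip":0.42}]'
python3 -c "
from h import *
print(arm.observe()['tcp_pos'])
snap('wrist','w3')"
```

```text
time: 3.67
tcp_pos: [544.3, 190.6, 22.5]
tool_rot: [3.11, 0.446, -0.002]
force: [-0.4, -0.3, 0.1]
finger_gap: 0.711
[544.32389723 190.56089729  22.45754023]
```

View pics/w3.png

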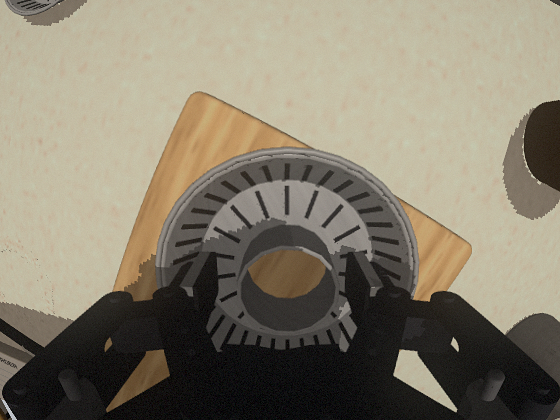

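```bash
python3 - <<'E'
from h import *
im,c=load('w3')
for uv in [(240,283),(337,283),(288,246),(288,331)]: print(onz(c,*uv,46,True)[:2])
for uv in [(157,262),(417,262)]: print(onz(c,*uv,40,True)[:2])
cv2.imwrite('pics/z3.png',cv2.resize(im[210:360,200:370],None,fx=4,fy=4,interpolation=cv2.INTER_CUBIC))
E
python3 -m creep '[{"rx":0,"ry":0,"rz":0,"dx":0.15,"dy":0,"dz":0,"grip":0.2},{"rx":0,"ry":0,"rz":0,"dx":0.1,"dy":0,"dz":0,"grip":0},{"rx":0,"ry":0,"rz":0,"dx":0,"dy":0,"dz":0,"grip":-0.1},{"rx":0,"ry":0,"rz":0,"dx":0,"dy":0,"dz":0,"grip":-0.2},{"rx":0,"ry":0,"rz":0,"dx":0,"dy":0,"dz":0,"grip":-0.2}]' 25
```

```text
[526.12740736 188.6698686 ]
[564.80448884 199.87298608]
[540.37332305 210.2238142 ]
[552.3042956  170.77248658]
[487.97398878 183.49108327]
[599.31482005 215.91954836]
time: 4.13
tcp_pos: [547.4, 190.8, 23.9]
tool_rot: [-3.11, -0.446, -0.0]
force: [-2.3, -0.1, 4.9]
finger_gap: 0.505
```

View pics/z3.png

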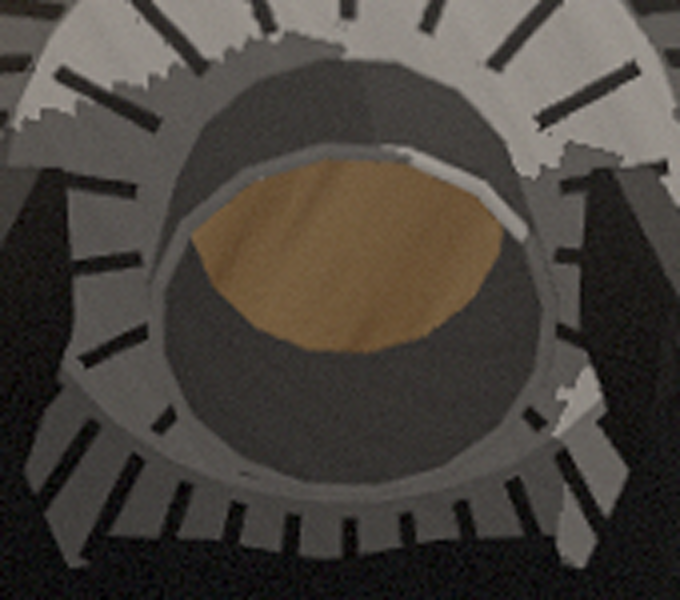

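```bash
python3 -m creep '[{"rx":0,"ry":0,"rz":0,"dx":0,"dy":0,"dz":0,"grip":-0.2},{"rx":0,"ry":0,"rz":0,"dx":0,"dy":0,"dz":0.5,"grip":-0.2},{"rx":0,"ry":0,"rz":0,"dx":0,"dy":0,"dz":2,"grip":-0.2},{"rx":0,"ry":0,"rz":0,"dx":0,"dy":0,"dz":2.5,"grip":-0.2},{"rx":0,"ry":0,"rz":0,"dx":0,"dy":0,"dz":3,"grip":-0.2}]' 40
python3 -m creep '[{"rx":0,"ry":0,"rz":0,"dx":0,"dy":0,"dz":3,"grip":-0.2},{"rx":0,"ry":0,"rz":0,"dx":0,"dy":0,"dz":3,"grip":-0.2},{"rx":0,"ry":0,"rz":0,"dx":0,"dy":0,"dz":3,"grip":-0.2},{"rx":0,"ry":0,"rz":0,"dx":0,"dy":0,"dz":2.5,"grip":-0.2},{"rx":0,"ry":0,"rz":0,"dx":0,"dy":0,"dz":0,"grip":-0.2}]'
python3 -c "
from h import *
print(arm.observe()['tcp_pos'])
snap('wrist','w4')"
```

```text
time: 4.55
tcp_pos: [546.8, 190.5, 104.0]
tool_rot: [3.109, 0.446, -0.003]
force: [0.4, 0.5, -1.3]
finger_gap: 0.507
time: 4.97
tcp_pos: [548.6, 191.3, 223.5]
tool_rot: [-3.108, -0.445, -0.01]
force: [0.4, -0.5, -0.8]
finger_gap: 0.506
[548.59098533 191.34804803 223.45644512]
```

View pics/w4.png

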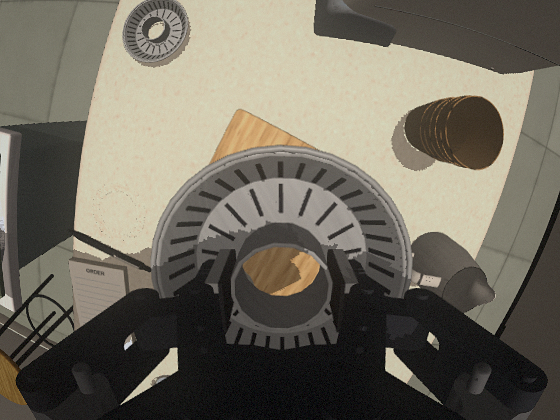

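```bash
python3 -m creep '[{"rx":0,"ry":0,"rz":-0.3,"dx":0,"dy":-1.5,"dz":0.5,"grip":-0.2},{"rx":0,"ry":0,"rz":-0.35,"dx":0,"dy":-3,"dz":0.5,"grip":-0.2},{"rx":0,"ry":0,"rz":-0.35,"dx":0,"dy":-3,"dz":0.3,"grip":-0.2},{"rx":0,"ry":0,"rz":-0.35,"dx":0,"dy":-3,"dz":0,"grip":-0.2},{"rx":0,"ry":0,"rz":-0.35,"dx":0,"dy":-3,"dz":0,"grip":-0.2}]'
python3 -m creep '[{"rx":0,"ry":0,"rz":-0.35,"dx":0,"dy":-3,"dz":0,"grip":-0.2},{"rx":0,"ry":0,"rz":-0.35,"dx":0,"dy":-3,"dz":0,"grip":-0.2},{"rx":0,"ry":0,"rz":-0.35,"dx":0,"dy":-3,"dz":0,"grip":-0.2},{"rx":0,"ry":0,"rz":-0.35,"dx":0,"dy":-3,"dz":0,"grip":-0.2},{"rx":0,"ry":0,"rz":-0.35,"dx":0,"dy":-3,"dz":0,"grip":-0.2}]'
python3 -m creep '[{"rx":0,"ry":0,"rz":-0.35,"dx":0,"dy":-3,"dz":0,"grip":-0.2},{"rx":0,"ry":0,"rz":-0.35,"dx":0,"dy":-3,"dz":0,"grip":-0.2},{"rx":0,"ry":0,"rz":-0.35,"dx":0,"dy":-3,"dz":0,"grip":-0.2},{"rx":0,"ry":0,"rz":-0.35,"dx":0,"dy":-3,"dz":0,"grip":-0.2},{"rx":0,"ry":0,"rz":-0.35,"dx":0,"dy":-3,"dz":0,"grip":-0.2}]'
python3 -m creep '[{"rx":0,"ry":0,"rz":-0.35,"dx":0,"dy":-3,"dz":0,"grip":-0.2},{"rx":0,"ry":0,"rz":-0.35,"dx":0,"dy":-2,"dz":0,"grip":-0.2},{"rx":0,"ry":0,"rz":0,"dx":0,"dy":0,"dz":0,"grip":-0.2},{"rx":0,"ry":0,"rz":0,"dx":0,"dy":0,"dz":0,"grip":-0.2}]'
python3 -c "
from h import *
print(arm.observe()['tcp_pos'],arm.observe()['q'])
snap('wrist','w5')"
```

```text
time: 5.43
tcp_pos: [546.7, 53.7, 230.9]
tool_rot: [3.137, 0.163, -0.002]
force: [0.8, -0.8, -1.4]
finger_gap: 0.503
time: 5.85
tcp_pos: [546.4, -96.3, 230.8]
tool_rot: [3.139, -0.125, -0.002]
force: [0.2, 0.6, -0.3]
finger_gap: 0.499
time: 6.27
tcp_pos: [546.3, -246.2, 230.7]
tool_rot: [-3.114, 0.412, 0.002]
force: [0.4, -0.3, -0.6]
finger_gap: 0.506
time: 6.6
tcp_pos: [546.3, -295.4, 230.4]
tool_rot: [-3.097, 0.525, 0.003]
force: [-0.4, -0.1, -1.7]
finger_gap: 0.503
[ 546.28575678 -295.38855615  230.37736367] [ 0.5502021   0.78935565 -0.23634818  1.29450126  0.18971292  1.08115621
 -0.04377654]
```

View pics/w5.png

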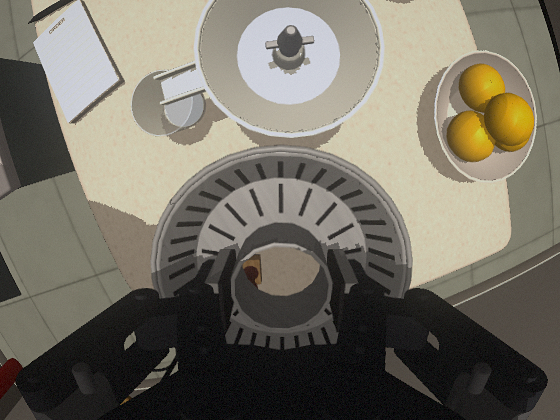

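```bash
python3 - <<'E'
from h import *
im,c=load('w5')
cv2.imwrite('pics/z5.png',cv2.resize(im[0:140,190:390],None,fx=4,fy=4,interpolation=cv2.INTER_CUBIC))
# strainer check: rim left/right & chimney at world z
o=arm.observe()['tcp_pos']; u0=o[2]-8
for uv in [(152,262),(411,262)]: print('rim',onz(c,*uv,u0+24,True)[:2])
for uv in [(233,290),(332,290)]: print('chim',onz(c,*uv,u0+30,True)[:2])
E
```

```text
rim [ 492.87668215 -268.65801897]
rim [ 603.00203773 -306.93403589]
chim [ 525.52720833 -289.77637274]
chim [ 565.14732167 -303.56708985]
```

View pics/z5.png

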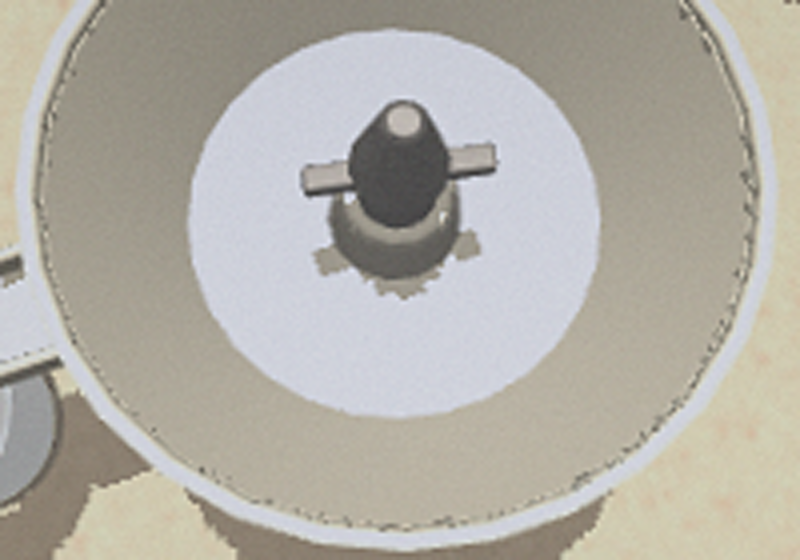

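```bash
python3 - <<'E'
from h import *
im,c=load('w5')
P=lambda u,v,z:onz(c,u/4+190-.4,v/4-.4,z,True)[:2]
m=np.array([P(188,220,102),P(600,215,102),P(400,30,102),P(398,417,102)])
print(m); 
from scipy.optimize import least_squares
r=least_squares(lambda x:np.hypot(*(m-x[:2]).T)-x[2],[589,-177,45]);print('floor',r.x,r.fun)
rim=np.array([P(17,190,143),P(776,190,143),P(400,549,143),P(150,460,143),P(640,460,143)])
r=least_squares(lambda x:np.hypot(*(rim-x[:2]).T)-x[2],[589,-177,68]);print('rim',r.x,r.fun)
print('tip',P(404,120,174.5))
a=P(303,174,146);b=P(496,150,146);d=b-a;print('pin',a,b,(a+b)/2,np.hypot(*d),np.degrees(np.arctan2(d[1],d[0])))
E
```

```text
[[ 551.54817891 -164.48733961]
 [ 632.53436672 -190.94931223]
 [ 606.80415934 -139.0116749 ]
 [ 578.36848917 -219.03583194]]
floor [ 591.71487024 -178.7122314    42.54294322] [ 0.06821305  0.07134359 -0.07153128 -0.06802535]
rim [ 591.53129387 -178.37499154   67.96644677] [-0.13298238  0.29815296  0.56114197 -0.02228372 -0.70402883]
tip [ 591.76189779 -178.5829449 ]
pin [ 575.50626006 -174.63256225] [ 608.54165553 -181.09304528] [ 592.0239578  -177.86280377] 33.66118230778259 -11.065251480014094
```

```bash
python3 -m creep '[{"rx":0,"ry":0,"rz":0,"dx":1,"dy":2,"dz":0,"grip":-0.2},{"rx":0,"ry":0,"rz":0,"dx":1.3,"dy":3,"dz":0,"grip":-0.2},{"rx":0,"ry":0,"rz":0,"dx":1.2,"dy":3,"dz":0,"grip":-0.2},{"rx":0,"ry":0,"rz":0,"dx":0.8,"dy":2.5,"dz":0,"grip":-0.2},{"rx":0,"ry":0,"rz":0,"dx":0.3,"dy":1.2,"dz":-1,"grip":-0.2}]'
python3 -m creep '[{"rx":0,"ry":0,"rz":0,"dx":0,"dy":0,"dz":-1.5,"grip":-0.2},{"rx":0,"ry":0,"rz":0,"dx":0,"dy":0,"dz":0,"grip":-0.2},{"rx":0,"ry":0,"rz":0,"dx":0,"dy":0,"dz":0,"grip":-0.2},{"rx":0,"ry":0,"rz":0,"dx":0,"dy":0,"dz":0,"grip":-0.2}]'
python3 -c "
from h import *
print(arm.observe()['tcp_pos'])
snap('wrist','w6')"
```

```text
time: 7.07
tcp_pos: [594.8, -172.3, 222.5]
tool_rot: [-3.097, 0.513, -0.003]
force: [0.7, -0.1, -1.1]
finger_gap: 0.505
time: 7.4
tcp_pos: [593.2, -177.6, 207.0]
tool_rot: [3.098, -0.521, 0.001]
force: [0.4, 0.4, -0.8]
finger_gap: 0.505
[ 593.2235232  -177.55311359  207.0458359 ]
```

View pics/w6.png

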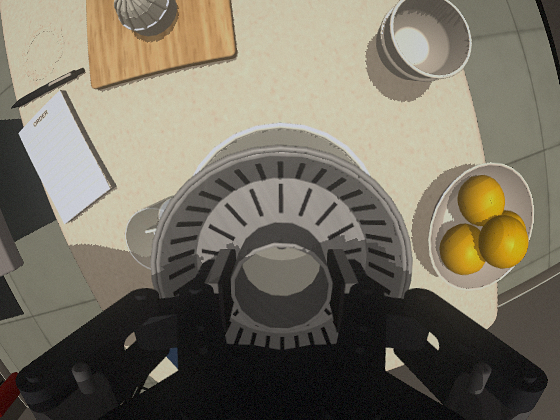

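```bash
python3 -m creep '[{"rx":0,"ry":0,"rz":0,"dx":-0.1,"dy":-0.05,"dz":-1,"grip":-0.2},{"rx":0,"ry":0,"rz":0,"dx":0,"dy":0,"dz":-1,"grip":-0.2},{"rx":0,"ry":0,"rz":0,"dx":0,"dy":0,"dz":-1,"grip":-0.2},{"rx":0,"ry":0,"rz":0,"dx":0,"dy":0,"dz":0,"grip":-0.2},{"rx":0,"ry":0,"rz":0,"dx":0,"dy":0,"dz":0,"grip":-0.2}]'
python3 -m creep '[{"rx":0,"ry":0,"rz":0,"dx":0,"dy":0,"dz":-1,"grip":-0.2},{"rx":0,"ry":0,"rz":0,"dx":0,"dy":0,"dz":-1,"grip":-0.2},{"rx":0,"ry":0,"rz":0,"dx":0,"dy":0,"dz":0,"grip":-0.2},{"rx":0,"ry":0,"rz":0,"dx":0,"dy":0,"dz":0,"grip":-0.2}]'
python3 -c "
from h import *
print(arm.observe()['tcp_pos'])
snap('wrist','w7')"
```

```text
time: 7.87
tcp_pos: [592.1, -177.8, 176.1]
tool_rot: [-3.098, 0.521, 0.002]
force: [-0.2, 0.6, -1.0]
finger_gap: 0.505
time: 8.2
tcp_pos: [592.0, -177.7, 155.8]
tool_rot: [-3.098, 0.521, 0.002]
force: [-0.2, -0.6, -1.4]
finger_gap: 0.508
[ 591.97507964 -177.70288842  155.76074945]
```

View pics/w7.png

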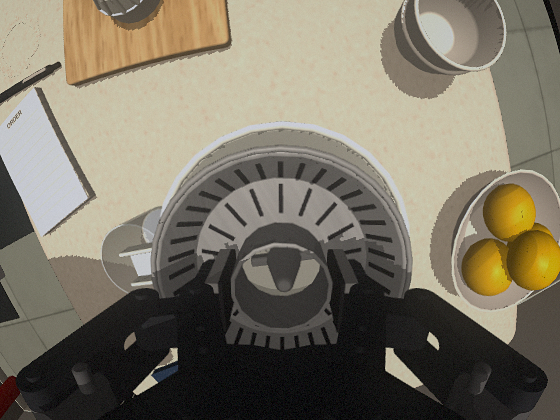

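```bash
python3 -m creep '[{"rx":0,"ry":0,"rz":0,"dx":0,"dy":-0.04,"dz":-0.8,"grip":-0.2},{"rx":0,"ry":0,"rz":0,"dx":0,"dy":0,"dz":-0.8,"grip":-0.2},{"rx":0,"ry":0,"rz":0,"dx":0,"dy":0,"dz":-0.8,"grip":-0.2},{"rx":0,"ry":0,"rz":0,"dx":0,"dy":0,"dz":-0.6,"grip":-0.2},{"rx":0,"ry":0,"rz":0,"dx":0,"dy":0,"dz":0,"grip":-0.2}]'
python3 -m creep '[{"rx":0,"ry":0,"rz":0,"dx":0,"dy":0,"dz":-0.3,"grip":-0.2},{"rx":0,"ry":0,"rz":0,"dx":0,"dy":0,"dz":-0.2,"grip":-0.2},{"rx":0,"ry":0,"rz":0,"dx":0,"dy":0,"dz":0,"grip":-0.2}]'
```

```text
time: 8.67
tcp_pos: [591.6, -178.0, 124.8]
tool_rot: [-3.098, 0.521, 0.003]
force: [0.8, -0.9, -1.3]
finger_gap: 0.505
time: 8.92
tcp_pos: [592.2, -178.2, 121.2]
tool_rot: [-3.098, 0.521, 0.0]
force: [-0.5, 0.8, -0.4]
finger_gap: 0.503
```

```bash
python3 -m creep '[{"rx":0,"ry":0,"rz":0,"dx":0,"dy":0,"dz":-0.2,"grip":-0.2},{"rx":0,"ry":0,"rz":0,"dx":0,"dy":0,"dz":-0.2,"grip":-0.2},{"rx":0,"ry":0,"rz":0,"dx":0,"dy":0,"dz":0,"grip":-0.2}]'
python3 -m creep '[{"rx":0,"ry":0,"rz":0,"dx":0,"dy":0,"dz":-0.1,"grip":-0.2},{"rx":0,"ry":0,"rz":0,"dx":0,"dy":0,"dz":-0.1,"grip":-0.2},{"rx":0,"ry":0,"rz":0,"dx":0,"dy":0,"dz":0,"grip":-0.2}]'
```

```text
time: 9.17
tcp_pos: [592.2, -178.2, 117.1]
tool_rot: [-3.098, 0.521, 0.0]
force: [-0.2, -0.6, -1.2]
finger_gap: 0.505
time: 9.42
tcp_pos: [592.7, -178.0, 115.7]
tool_rot: [-3.098, 0.521, -0.002]
force: [3.3, 0.6, 3.4]
finger_gap: 0.505
```

```bash
python3 -m creep '[{"rx":0,"ry":0,"rz":0,"dx":0.07,"dy":0,"dz":0,"grip":-0.2},{"rx":0,"ry":0,"rz":0,"dx":0,"dy":0,"dz":-0.1,"grip":-0.2},{"rx":0,"ry":0,"rz":0,"dx":0,"dy":0,"dz":0,"grip":-0.2}]'
```

```text
time: 9.67
tcp_pos: [593.2, -177.9, 114.8]
tool_rot: [-3.098, 0.521, -0.001]
force: [-0.2, 2.3, 7.3]
finger_gap: 0.502
```

```bash
python3 -m creep '[{"rx":0,"ry":0,"rz":0,"dx":0,"dy":0.03,"dz":0.05,"grip":0},{"rx":0,"ry":0,"rz":0,"dx":0,"dy":0,"dz":0,"grip":0.15},{"rx":0,"ry":0,"rz":0,"dx":0,"dy":0,"dz":0,"grip":0.3},{"rx":0,"ry":0,"rz":0,"dx":0,"dy":0,"dz":0,"grip":0.42},{"rx":0,"ry":0,"rz":0,"dx":0,"dy":0,"dz":0,"grip":0.42}]'
python3 -m creep '[{"rx":0,"ry":0,"rz":0,"dx":0,"dy":0,"dz":1,"grip":0.42},{"rx":0,"ry":0,"rz":0,"dx":0,"dy":0,"dz":1,"grip":0.42},{"rx":0,"ry":0,"rz":0,"dx":0,"dy":0,"dz":1.5,"grip":0.42},{"rx":0,"ry":0,"rz":0,"dx":0,"dy":0,"dz":1.5,"grip":0.42},{"rx":0,"ry":0,"rz":0,"dx":0,"dy":0,"dz":1.5,"grip":0.42}]'
python3 -m creep '[{"rx":0,"ry":0,"rz":0,"dx":0,"dy":0,"dz":1.5,"grip":0.42},{"rx":0,"ry":0,"rz":0,"dx":0,"dy":0,"dz":1.5,"grip":0.42},{"rx":0,"ry":0,"rz":0,"dx":0,"dy":0,"dz":1.5,"grip":0.42},{"rx":0,"ry":0,"rz":0,"dx":0,"dy":0,"dz":0,"grip":0.42},{"rx":0,"ry":0,"rz":0,"dx":0,"dy":0,"dz":0,"grip":0.42}]'
python3 -c "
from h import *
print(arm.observe()['tcp_pos'])
snap('wrist','w8')"
```

```text
time: 10.08
tcp_pos: [592.8, -178.0, 114.7]
tool_rot: [3.098, -0.521, -0.001]
force: [0.1, 0.0, -1.1]
finger_gap: 0.713
time: 10.5
tcp_pos: [593.0, -177.9, 181.8]
tool_rot: [3.098, -0.521, 0.001]
force: [0.6, 0.3, -0.6]
finger_gap: 0.707
time: 10.92
tcp_pos: [593.2, -177.9, 226.3]
tool_rot: [3.098, -0.521, 0.003]
force: [-0.5, -0.7, 0.4]
finger_gap: 0.709
[ 593.16614076 -177.9378364   226.26868048]
```

View pics/w8.png

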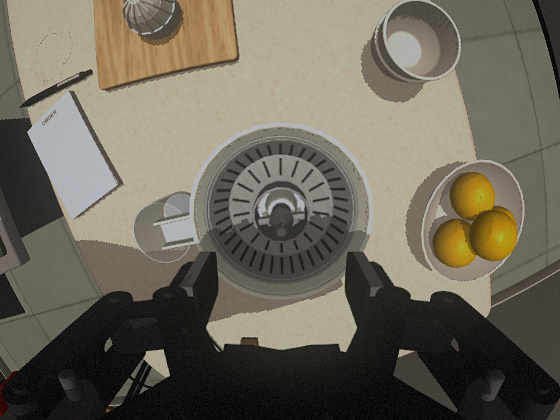

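```bash
python3 - <<'E'
from h import *
im,c=load('w8')
cv2.imwrite('pics/z8.png',cv2.resize(im[115:305,180:380],None,fx=3,fy=3,interpolation=cv2.INTER_CUBIC))
E
```

View pics/z8.png

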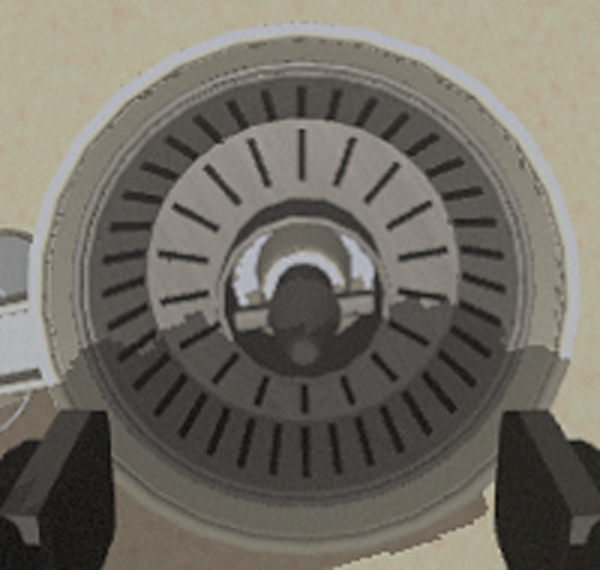

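```bash
python3 - <<'E'
from h import *
im,c=load('w8')
P=lambda u,v,z:onz(c,u/3+180-.33,v/3+115-.33,z,True)[:2]
from scipy.optimize import least_squares
def fit(n,pts,z,r0):
    m=np.array([P(*p,z) for p in pts]);r=least_squares(lambda x:np.hypot(*(m-x[:2]).T)-x[2],[590,-178,r0]);print(n,r.x.round(2),r.fun.round(2))
fit('strainer rim',[(76,285),(530,285),(303,62),(303,506)],130,59)
fit('chimney top in',[(224,290),(384,290),(304,217),(304,374)],136,20)
fit('bowl rim',[(32,290),(580,290),(303,25),(303,548)],143,68.5)
print('tip',P(303,352,174.5))
im,c=load('w1');print('reamer')
P=lambda u,v,z:onz(c,u/2.6+230-.3,v/2.6+10-.3,z,True)[:2]
fit('skirt',[(28,489),(168,489),(98,416),(98,560)],44,28);print('tip',P(92,517,85))
E
```

```text
strainer rim [ 591.28 -179.43   59.18] [-0.42 -0.42  0.45  0.4 ]
chimney top in [ 592.15 -177.66   20.12] [-0.17 -0.17  0.19  0.16]
bowl rim [ 592.56 -178.13   67.4 ] [ 0.35  0.34 -0.36 -0.32]
tip [ 591.5896444  -178.49646165]
reamer
skirt [3057.08  546.35 2578.83] [ 28.62 -28.71   2.56  -2.47]
tip [525.43512714  54.08907228]
```

```bash
python3 -m creep '[{"rx":0,"ry":0,"rz":-1.08,"dx":-0.7,"dy":2,"dz":0,"grip":0.8},{"rx":0,"ry":0,"rz":-1.08,"dx":-0.7,"dy":2.4,"dz":0,"grip":0.8},{"rx":0,"ry":0,"rz":-1.08,"dx":-0.7,"dy":2.4,"dz":0,"grip":0.8},{"rx":0,"ry":0,"rz":-1.08,"dx":-0.7,"dy":2.4,"dz":0,"grip":0.8},{"rx":0,"ry":0,"rz":-1.08,"dx":-0.7,"dy":2.4,"dz":0,"grip":0.8}]'
python3 -m creep '[{"rx":0,"ry":0,"rz":-1.08,"dx":-0.7,"dy":2.4,"dz":0,"grip":0.8},{"rx":0,"ry":0,"rz":-1.08,"dx":-0.7,"dy":2.4,"dz":0,"grip":0.8},{"rx":0,"ry":0,"rz":-1.08,"dx":-0.7,"dy":2.4,"dz":-1,"grip":0.8},{"rx":0,"ry":0,"rz":-1.08,"dx":-0.7,"dy":2.4,"dz":-1.5,"grip":0.8},{"rx":0,"ry":0,"rz":-1.08,"dx":-0.5,"dy":2.0,"dz":-1.5,"grip":0.8}]'
python3 -m creep '[{"rx":0,"ry":0,"rz":0,"dx":0,"dy":0,"dz":0,"grip":0.8},{"rx":0,"ry":0,"rz":0,"dx":0,"dy":0,"dz":0,"grip":0.8},{"rx":0,"ry":0,"rz":0,"dx":0,"dy":0,"dz":0,"grip":0.8}]'
python3 -c "
from h import *
print(arm.observe()['tcp_pos'],arm.observe()['q'])
snap('wrist','w9')"
```

```text
time: 11.38
tcp_pos: [557.2, -60.9, 224.6]
tool_rot: [2.825, -1.373, -0.001]
force: [0.7, 1.3, 0.3]
finger_gap: 0.9
time: 11.8
tcp_pos: [524.1, 55.7, 184.4]
tool_rot: [-2.331, 2.106, 0.0]
force: [0.6, 1.0, -0.7]
finger_gap: 0.898
time: 12.05
tcp_pos: [525.0, 53.5, 185.0]
tool_rot: [2.338, -2.098, 0.0]
force: [-0.0, -0.4, 0.6]
finger_gap: 0.902
[525.04967703  53.50883835 185.01763581] [-0.23600029  0.70502449  0.13607566  1.72303804 -0.13274225  0.72261308
 -1.49522579]
```

View pics/w9.png

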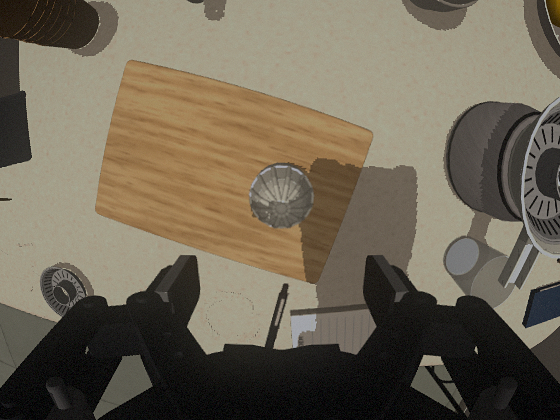

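```bash
python3 - <<'E'
from h import *
im,c=load('w9')
cv2.imwrite('pics/z9.png',cv2.resize(im[150:240,235:330],None,fx=6,fy=6,interpolation=cv2.INTER_CUBIC))
E
```

```text
(no output)
```

View pics/z9.png

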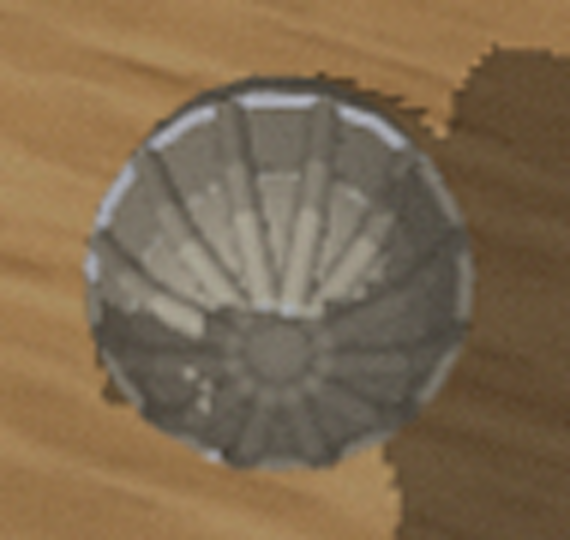

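```bash
python3 - <<'E'
from h import *
im,c=load('w9')
P=lambda u,v,z:onz(c,u/6+235-.4,v/6+150-.4,z,True)[:2]
from scipy.optimize import least_squares
def fit(n,pts,z,r0):
    m=np.array([P(*p,z) for p in pts]);r=least_squares(lambda x:np.hypot(*(m-x[:2]).T)-x[2],[525,54,r0]);print(n,r.x.round(2),r.fun.round(2))
fit('top ring',[(88,280),(472,280),(280,88),(280,468)],44,28)
print('tip',P(275,347,85))
E
```

```text
top ring [525.46  53.65  28.93] [-0.22 -0.22  0.22  0.22]
tip [526.2667295   54.42362514]
```

```bash
python3 -m creep '[{"rx":0,"ry":0,"rz":0,"dx":0.06,"dy":0.04,"dz":-2.5,"grip":0.8},{"rx":0,"ry":0,"rz":0,"dx":0,"dy":0,"dz":-3,"grip":0.8},{"rx":0,"ry":0,"rz":0,"dx":0,"dy":0,"dz":-3,"grip":0.8},{"rx":0,"ry":0,"rz":0,"dx":0,"dy":0,"dz":-2.5,"grip":0.8},{"rx":0,"ry":0,"rz":0,"dx":0,"dy":0,"dz":-1.5,"grip":0.8}]'
python3 -m creep '[{"rx":0,"ry":0,"rz":0,"dx":0,"dy":0,"dz":-1,"grip":0.8},{"rx":0,"ry":0,"rz":0,"dx":0,"dy":0,"dz":-1,"grip":0.8},{"rx":0,"ry":0,"rz":0,"dx":0,"dy":0,"dz":-0.5,"grip":0.8},{"rx":0,"ry":0,"rz":0,"dx":0,"dy":0,"dz":0,"grip":0.8},{"rx":0,"ry":0,"rz":0,"dx":0,"dy":0,"dz":0,"grip":0.8}]'
python3 -c "
from h import *
print(arm.observe()['tcp_pos'])
snap('wrist','w10')"
```

```text
time: 12.52
tcp_pos: [525.2, 53.4, 57.9]
tool_rot: [2.335, -2.1, -0.002]
force: [0.3, -0.7, 0.0]
finger_gap: 0.902
time: 12.93
tcp_pos: [525.8, 54.4, 35.4]
tool_rot: [-2.336, 2.1, -0.001]
force: [-0.3, -0.0, -0.6]
finger_gap: 0.901
[525.84181002  54.41072331  35.44637526]
```

View pics/w10.png

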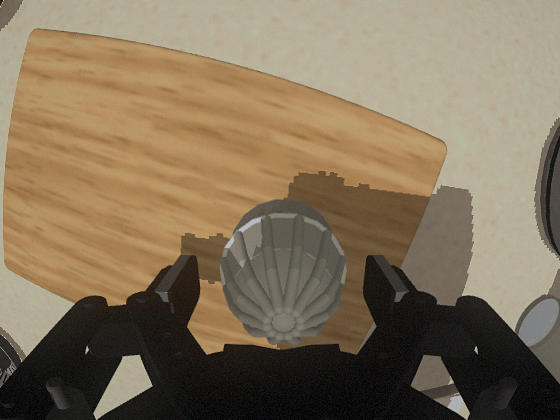

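```bash
python3 -m creep '[{"rx":0,"ry":0,"rz":0,"dx":0,"dy":0,"dz":-1,"grip":0.8},{"rx":0,"ry":0,"rz":0,"dx":0,"dy":0,"dz":-0.6,"grip":0.8},{"rx":0,"ry":0,"rz":0,"dx":0,"dy":0,"dz":-0.2,"grip":0.8},{"rx":0,"ry":0,"rz":0,"dx":0,"dy":0,"dz":0,"grip":0.8},{"rx":0,"ry":0,"rz":0,"dx":0,"dy":0,"dz":0,"grip":0.8}]'

```

```text
time: 13.4
tcp_pos: [525.5, 54.5, 16.8]
tool_rot: [2.336, -2.1, -0.0]
force: [0.1, -0.8, 0.4]
finger_gap: 0.898
```

```bash
python3 -m creep '[{"rx":0,"ry":0,"rz":0,"dx":0,"dy":0,"dz":0.2,"grip":0.55},{"rx":0,"ry":0,"rz":0,"dx":0,"dy":0,"dz":0,"grip":0.4},{"rx":0,"ry":0,"rz":0,"dx":0,"dy":0,"dz":0,"grip":0.25},{"rx":0,"ry":0,"rz":0,"dx":0,"dy":0,"dz":0,"grip":0.1},{"rx":0,"ry":0,"rz":0,"dx":0,"dy":0,"dz":0,"grip":0.1}]' 25
python3 -m creep '[{"rx":0,"ry":0,"rz":0,"dx":0,"dy":0,"dz":0,"grip":0.1},{"rx":0,"ry":0,"rz":0,"dx":0,"dy":0,"dz":0,"grip":0.1}]' 35
```

```text
time: 13.82
tcp_pos: [525.8, 54.6, 19.5]
tool_rot: [-2.336, 2.099, -0.001]
force: [-1.6, 0.5, 9.6]
finger_gap: 0.667
time: 13.98
tcp_pos: [525.8, 54.6, 19.6]
tool_rot: [-2.336, 2.099, -0.001]
force: [-2.1, 0.7, 13.0]
finger_gap: 0.66
```

```bash
python3 -m creep '[{"rx":0,"ry":0,"rz":0,"dx":0,"dy":0,"dz":0.5,"grip":0.1},{"rx":0,"ry":0,"rz":0,"dx":0,"dy":0,"dz":2,"grip":0.1},{"rx":0,"ry":0,"rz":0,"dx":0,"dy":0,"dz":3,"grip":0.1},{"rx":0,"ry":0,"rz":0,"dx":0,"dy":0,"dz":3,"grip":0.1},{"rx":0,"ry":0,"rz":0,"dx":0,"dy":0,"dz":3,"grip":0.1}]'
python3 -m creep '[{"rx":0,"ry":0,"rz":0,"dx":0,"dy":0,"dz":3,"grip":0.1},{"rx":0,"ry":0,"rz":0,"dx":0,"dy":0,"dz":3,"grip":0.1},{"rx":0,"ry":0,"rz":0,"dx":0,"dy":0,"dz":2.5,"grip":0.1},{"rx":0,"ry":0,"rz":-0.3,"dx":0.7,"dy":-1.5,"dz":0.5,"grip":0.1},{"rx":0,"ry":0,"rz":-0.4,"dx":0.7,"dy":-2.4,"dz":0,"grip":0.1}]'
python3 -m creep '[{"rx":0,"ry":0,"rz":-0.4,"dx":0.7,"dy":-2.4,"dz":0,"grip":0.1},{"rx":0,"ry":0,"rz":-0.4,"dx":0.7,"dy":-2.4,"dz":0,"grip":0.1},{"rx":0,"ry":0,"rz":-0.4,"dx":0.7,"dy":-2.4,"dz":0,"grip":0.1},{"rx":0,"ry":0,"rz":-0.4,"dx":0.7,"dy":-2.4,"dz":0,"grip":0.1},{"rx":0,"ry":0,"rz":-0.4,"dx":0.7,"dy":-2.4,"dz":0,"grip":0.1}]'
python3 -m creep '[{"rx":0,"ry":0,"rz":-0.4,"dx":0.7,"dy":-2.4,"dz":0,"grip":0.1},{"rx":0,"ry":0,"rz":-0.4,"dx":0.5,"dy":-2.4,"dz":0,"grip":0.1},{"rx":0,"ry":0,"rz":0,"dx":0.4,"dy":-2.3,"dz":0,"grip":0.1},{"rx":0,"ry":0,"rz":0,"dx":0,"dy":0,"dz":0,"grip":0.1},{"rx":0,"ry":0,"rz":0,"dx":0,"dy":0,"dz":0,"grip":0.1}]'
python3 -c "
from h import *
print(arm.observe()['tcp_pos'],arm.observe()['q'])
snap('wrist','w11');snap('scene','s11')"
```

```text
time: 14.4
tcp_pos: [525.2, 54.4, 135.5]
tool_rot: [2.336, -2.1, -0.0]
force: [0.3, 0.6, -1.8]
finger_gap: 0.658
time: 14.82
tcp_pos: [540.2, 17.2, 226.2]
tool_rot: [-2.258, 2.179, -0.002]
force: [0.5, 0.2, -1.9]
finger_gap: 0.659
time: 15.23
tcp_pos: [574.5, -105.7, 224.2]
tool_rot: [-2.015, 2.41, 0.0]
force: [0.6, 0.9, -1.5]
finger_gap: 0.657
time: 15.65
tcp_pos: [590.1, -176.6, 223.8]
tool_rot: [1.912, -2.492, -0.0]
force: [0.0, 1.2, -1.6]
finger_gap: 0.661
[ 590.13546771 -176.56263547  223.83958471] [ 0.13652346  0.79397074  0.2259828   1.33592522 -0.1870041   1.03276127
 -1.43947159]
```

View pics/w11.png

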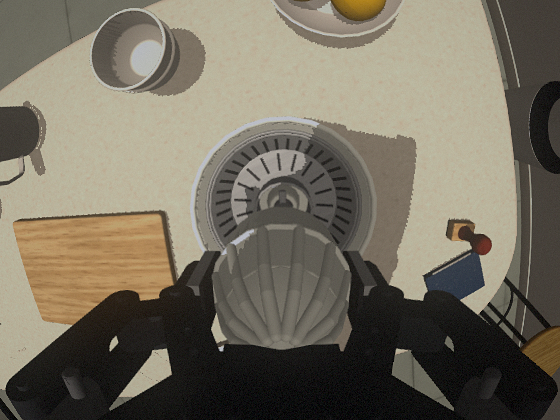

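```bash
python3 -m creep '[{"rx":0,"ry":0,"rz":0,"dx":0.17,"dy":-0.18,"dz":-1,"grip":0.1},{"rx":0,"ry":0,"rz":0,"dx":0,"dy":0,"dz":-1.5,"grip":0.1},{"rx":0,"ry":0,"rz":0,"dx":0,"dy":0,"dz":-1.2,"grip":0.1},{"rx":0,"ry":0,"rz":0,"dx":0,"dy":0,"dz":0,"grip":0.1},{"rx":0,"ry":0,"rz":0,"dx":0,"dy":0,"dz":0,"grip":0.1}]'
python3 -c "
from h import *
print(arm.observe()['tcp_pos'])
snap('scene','s12')
im,_=load('s12');cv2.imwrite('pics/z12.png',cv2.resize(im[100:230,260:400],None,fx=4,fy=4,interpolation=cv2.INTER_CUBIC))"
```

```text
time: 16.17
tcp_pos: [592.1, -176.7, 186.5]
tool_rot: [1.915, -2.49, -0.001]
force: [0.4, 0.4, -1.2]
finger_gap: 0.657
[ 592.13821362 -176.73934423  186.5291551 ]
```

View pics/z12.png

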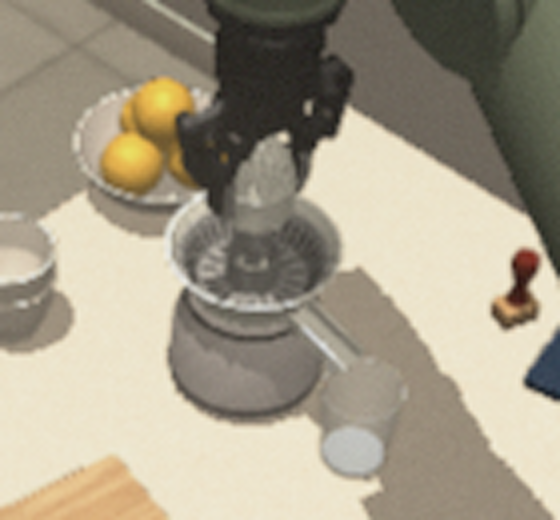

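```bash
python3 -m creep '[{"rx":0,"ry":0,"rz":0,"dx":0,"dy":-0.17,"dz":-0.5,"grip":0.1},{"rx":0,"ry":0,"rz":0,"dx":0,"dy":0,"dz":-0.8,"grip":0.1},{"rx":0,"ry":0,"rz":0,"dx":0,"dy":0,"dz":-0.8,"grip":0.1},{"rx":0,"ry":0,"rz":0,"dx":0,"dy":0,"dz":0,"grip":0.1},{"rx":0,"ry":0,"rz":0,"dx":0,"dy":0,"dz":0,"grip":0.1}]'
python3 -m creep '[{"rx":0,"ry":0,"rz":0,"dx":0,"dy":0,"dz":-0.5,"grip":0.1},{"rx":0,"ry":0,"rz":0,"dx":0,"dy":0,"dz":-0.5,"grip":0.1},{"rx":0,"ry":0,"rz":0,"dx":0,"dy":0,"dz":0,"grip":0.1}]'
```

```text
time: 16.63
tcp_pos: [592.0, -178.9, 165.4]
tool_rot: [1.915, -2.49, -0.001]
force: [0.2, -0.7, -0.8]
finger_gap: 0.657
time: 16.88
tcp_pos: [591.9, -178.8, 154.9]
tool_rot: [1.915, -2.49, -0.002]
force: [-0.5, 0.5, -1.1]
finger_gap: 0.659
```

```bash
python3 -m creep '[{"rx":0,"ry":0,"rz":0,"dx":0,"dy":0,"dz":-0.4,"grip":0.1},{"rx":0,"ry":0,"rz":0,"dx":0,"dy":0,"dz":-0.4,"grip":0.1},{"rx":0,"ry":0,"rz":0,"dx":0,"dy":0,"dz":0,"grip":0.1}]'
python3 -m creep '[{"rx":0,"ry":0,"rz":0,"dx":0,"dy":0,"dz":-0.2,"grip":0.1},{"rx":0,"ry":0,"rz":0,"dx":0,"dy":0,"dz":-0.2,"grip":0.1},{"rx":0,"ry":0,"rz":0,"dx":0,"dy":0,"dz":0,"grip":0.1}]'
```

```text
time: 17.13
tcp_pos: [592.0, -178.9, 147.1]
tool_rot: [1.914, -2.49, -0.001]
force: [0.8, 0.6, -2.0]
finger_gap: 0.657
time: 17.38
tcp_pos: [592.1, -178.9, 143.6]
tool_rot: [1.915, -2.491, -0.0]
force: [0.3, 0.0, -2.1]
finger_gap: 0.661
```

```bash
python3 -m creep '[{"rx":0,"ry":0,"rz":0,"dx":0,"dy":0,"dz":-0.2,"grip":0.1},{"rx":0,"ry":0,"rz":0,"dx":0,"dy":0,"dz":-0.1,"grip":0.1},{"rx":0,"ry":0,"rz":0,"dx":0,"dy":0,"dz":0,"grip":0.1}]'
python3 -m creep '[{"rx":0,"ry":0,"rz":0,"dx":0,"dy":0,"dz":-0.1,"grip":0.1},{"rx":0,"ry":0,"rz":0,"dx":0,"dy":0,"dz":0,"grip":0.1}]'
```

```text
time: 17.63
tcp_pos: [592.1, -179.0, 140.7]
tool_rot: [1.915, -2.491, -0.0]
force: [-0.1, 0.2, -1.2]
finger_gap: 0.661
time: 17.8
tcp_pos: [592.2, -178.9, 139.8]
tool_rot: [-1.915, 2.491, 0.0]
force: [-0.3, -0.2, -0.7]
finger_gap: 0.659
```

```bash
python3 -m creep '[{"rx":0,"ry":0,"rz":0,"dx":0,"dy":0,"dz":-0.1,"grip":0.1},{"rx":0,"ry":0,"rz":0,"dx":0,"dy":0,"dz":0,"grip":0.1}]'
python3 -m creep '[{"rx":0,"ry":0,"rz":0,"dx":0,"dy":0,"dz":-0.05,"grip":0.1},{"rx":0,"ry":0,"rz":0,"dx":0,"dy":0,"dz":0,"grip":0.1}]'
```

```text
time: 17.97
tcp_pos: [592.3, -179.0, 138.9]
tool_rot: [-1.915, 2.491, -0.0]
force: [0.4, -0.0, -0.1]
finger_gap: 0.661
time: 18.13
tcp_pos: [592.3, -179.0, 138.5]
tool_rot: [-1.915, 2.491, -0.0]
force: [0.3, 0.4, 1.2]
finger_gap: 0.658
```

```bash
python3 -m creep '[{"rx":0,"ry":0,"rz":0,"dx":0,"dy":0,"dz":-0.1,"grip":0.1},{"rx":0,"ry":0,"rz":0,"dx":0,"dy":0,"dz":0,"grip":0.1}]'
```

```text
time: 18.3
tcp_pos: [592.3, -179.0, 137.4]
tool_rot: [-1.915, 2.49, -0.0]
force: [0.1, -0.1, 2.3]
finger_gap: 0.661
```

```bash
cat > st.py <<'E'
from h import *
o=arm.observe();R=cv2.Rodrigues(o['tool_rot'])[0]
print('yaw',np.degrees(np.arctan2(R[1,0],R[0,0])).round(1),'mz',o['wrist_torque'].round(2),'q7',o['q'][6].round(2))
E
python3 -m creep '[{"rx":0,"ry":0,"rz":0.3,"dx":0,"dy":0,"dz":-0.03,"grip":0.1},{"rx":0,"ry":0,"rz":0.5,"dx":0,"dy":0,"dz":0,"grip":0.1},{"rx":0,"ry":0,"rz":0.5,"dx":0,"dy":0,"dz":0,"grip":0.1},{"rx":0,"ry":0,"rz":0,"dx":0,"dy":0,"dz":0,"grip":0.1}]' 22; python3 st.py
```

```text
time: 18.63
tcp_pos: [592.3, -179.0, 137.3]
tool_rot: [-2.084, 2.35, -0.0]
force: [-0.2, -0.1, 3.0]
finger_gap: 0.662
yaw -96.9 mz [ 0.09 -0.09 -0.02] q7 -1.31
```

```bash
python3 -m creep '[{"rx":0,"ry":0,"rz":0.5,"dx":0,"dy":0,"dz":0,"grip":0.1},{"rx":0,"ry":0,"rz":0.5,"dx":0,"dy":0,"dz":0,"grip":0.1},{"rx":0,"ry":0,"rz":0.5,"dx":0,"dy":0,"dz":0,"grip":0.1},{"rx":0,"ry":0,"rz":0,"dx":0,"dy":0,"dz":0,"grip":0.1}]' 22; python3 st.py
```

```text
time: 18.97
tcp_pos: [592.3, -179.0, 137.2]
tool_rot: [-2.26, 2.182, -0.0]
force: [-0.1, 0.2, 2.8]
finger_gap: 0.657
yaw -88.0 mz [ 0.04 -0.04  0.02] q7 -1.19
```

```bash
python3 -m creep '[{"rx":0,"ry":0,"rz":0.5,"dx":0,"dy":0,"dz":0,"grip":0.1},{"rx":0,"ry":0,"rz":0.5,"dx":0,"dy":0,"dz":0,"grip":0.1},{"rx":0,"ry":0,"rz":0.5,"dx":0,"dy":0,"dz":0,"grip":0.1},{"rx":0,"ry":0,"rz":0,"dx":0,"dy":0,"dz":0,"grip":0.1}]' 22; python3 st.py
```

```text
time: 19.3
tcp_pos: [592.3, -179.0, 137.2]
tool_rot: [-2.423, 2.0, 0.0]
force: [-0.3, -0.2, 3.2]
finger_gap: 0.66
yaw -79.1 mz [ 0.05 -0.08  0.04] q7 -1.08
```

```bash
python3 -m creep '[{"rx":0,"ry":0,"rz":0.5,"dx":0,"dy":0,"dz":0,"grip":0.1},{"rx":0,"ry":0,"rz":0.5,"dx":0,"dy":0,"dz":0,"grip":0.1},{"rx":0,"ry":0,"rz":0,"dx":0,"dy":0,"dz":0,"grip":0.1}]'; python3 st.py
```

```text
time: 19.55
tcp_pos: [592.2, -179.0, 137.2]
tool_rot: [-2.523, 1.872, 0.0]
force: [0.2, -0.4, 3.4]
finger_gap: 0.659
yaw -73.1 mz [ 0.05 -0.05  0.02] q7 -1.0
```

```bash
python3 -m creep '[{"rx":0,"ry":0,"rz":0.5,"dx":0,"dy":0,"dz":0,"grip":0.1},{"rx":0,"ry":0,"rz":0.5,"dx":0,"dy":0,"dz":0,"grip":0.1},{"rx":0,"ry":0,"rz":0.5,"dx":0,"dy":0,"dz":0,"grip":0.1},{"rx":0,"ry":0,"rz":0,"dx":0,"dy":0,"dz":0,"grip":0.1}]' 22; python3 st.py
```

```text
time: 19.88
tcp_pos: [592.2, -179.0, 137.1]
tool_rot: [-2.662, 1.669, 0.0]
force: [1.3, 0.4, 3.4]
finger_gap: 0.662
yaw -64.2 mz [ 0.07 -0.09  0.01] q7 -0.88
```

```bash
python3 -m creep '[{"rx":0,"ry":0,"rz":0.5,"dx":0,"dy":0,"dz":0,"grip":0.1},{"rx":0,"ry":0,"rz":0.5,"dx":0,"dy":0,"dz":0,"grip":0.1},{"rx":0,"ry":0,"rz":0.5,"dx":0,"dy":0,"dz":0,"grip":0.1},{"rx":0,"ry":0,"rz":0,"dx":0,"dy":0,"dz":0,"grip":0.1}]' 22; python3 st.py
```

```text
time: 20.22
tcp_pos: [592.2, -179.0, 137.1]
tool_rot: [-2.784, 1.455, 0.0]
force: [0.1, -0.4, 3.2]
finger_gap: 0.658
yaw -55.2 mz [ 0.03 -0.06  0.06] q7 -0.76
```

```bash
python3 -m creep '[{"rx":0,"ry":0,"rz":0.5,"dx":0,"dy":0,"dz":0,"grip":0.1},{"rx":0,"ry":0,"rz":0.5,"dx":0,"dy":0,"dz":0,"grip":0.1},{"rx":0,"ry":0,"rz":0.5,"dx":0,"dy":0,"dz":0,"grip":0.1},{"rx":0,"ry":0,"rz":0,"dx":0,"dy":0,"dz":0,"grip":0.1}]' 22; python3 st.py
```

```text
time: 20.55
tcp_pos: [592.2, -179.0, 137.1]
tool_rot: [-2.889, 1.233, 0.0]
force: [0.3, 0.3, 3.4]
finger_gap: 0.655
yaw -46.2 mz [-0.   -0.06  0.05] q7 -0.64
```

```bash
python3 -m creep '[{"rx":0,"ry":0,"rz":0.5,"dx":0,"dy":0,"dz":0,"grip":0.1},{"rx":0,"ry":0,"rz":0.5,"dx":0,"dy":0,"dz":0,"grip":0.1},{"rx":0,"ry":0,"rz":0.5,"dx":0,"dy":0,"dz":0,"grip":0.1},{"rx":0,"ry":0,"rz":0,"dx":0,"dy":0,"dz":0,"grip":0.1}]' 22; python3 st.py
```

```text
time: 20.88
tcp_pos: [592.2, -179.0, 137.1]
tool_rot: [-2.977, 1.003, 0.0]
force: [-0.1, -0.3, 3.0]
finger_gap: 0.658
yaw -37.2 mz [-0.   -0.04  0.03] q7 -0.53
```

```bash
python3 -m creep '[{"rx":0,"ry":0,"rz":0.5,"dx":0,"dy":0,"dz":0,"grip":0.1},{"rx":0,"ry":0,"rz":0.5,"dx":0,"dy":0,"dz":0,"grip":0.1},{"rx":0,"ry":0,"rz":0.5,"dx":0,"dy":0,"dz":0,"grip":0.1},{"rx":0,"ry":0,"rz":0,"dx":0,"dy":0,"dz":0,"grip":0.1}]' 22; python3 st.py
```

```text
time: 21.22
tcp_pos: [592.2, -179.0, 137.1]
tool_rot: [-3.046, 0.767, 0.0]
force: [0.3, 0.9, 3.3]
finger_gap: 0.657
yaw -28.2 mz [-0.03 -0.09  0.04] q7 -0.41
```

```bash
python3 -m creep '[{"rx":0,"ry":0,"rz":0.5,"dx":0,"dy":0,"dz":0,"grip":0.1},{"rx":0,"ry":0,"rz":0.5,"dx":0,"dy":0,"dz":0,"grip":0.1},{"rx":0,"ry":0,"rz":0.5,"dx":0,"dy":0,"dz":0,"grip":0.1},{"rx":0,"ry":0,"rz":0,"dx":0,"dy":0,"dz":0,"grip":0.1}]' 22; python3 st.py
```

```text
time: 21.55
tcp_pos: [592.2, -179.0, 137.1]
tool_rot: [-3.097, 0.525, 0.0]
force: [0.3, -0.7, 3.2]
finger_gap: 0.661
yaw -19.3 mz [-0.02 -0.02  0.  ] q7 -0.29
```

```bash
python3 -m creep '[{"rx":0,"ry":0,"rz":0.5,"dx":0,"dy":0,"dz":0,"grip":0.1},{"rx":0,"ry":0,"rz":0.5,"dx":0,"dy":0,"dz":0,"grip":0.1},{"rx":0,"ry":0,"rz":0.5,"dx":0,"dy":0,"dz":0,"grip":0.1},{"rx":0,"ry":0,"rz":0,"dx":0,"dy":0,"dz":0,"grip":0.1}]' 22; python3 st.py; python3 -c "
from h import *
snap('wrist','w20')"
```

```text
time: 21.88
tcp_pos: [592.2, -179.0, 137.0]
tool_rot: [-3.129, 0.281, 0.0]
force: [0.8, -0.1, 2.6]
finger_gap: 0.661
yaw -10.3 mz [-0.01 -0.08 -0.  ] q7 -0.17
```

View pics/w20.png

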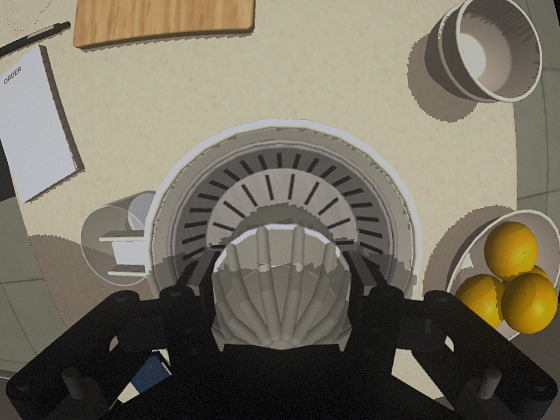

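```bash
python3 -c "
from h import *
a=load('w11')[0][215:355,205:360];b=load('w20')[0][215:355,205:360]
f=lambda x:cv2.convertScaleAbs(cv2.resize(x,None,fx=2.5,fy=2.5,interpolation=cv2.INTER_CUBIC),alpha=1.5)
cv2.imwrite('pics/cmp.png',np.hstack([f(a),f(b)]))"
```

```text
(no output)
```

View pics/cmp.png

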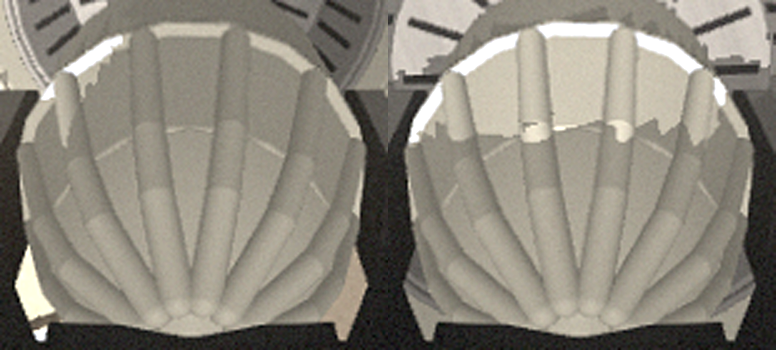

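The ribs sit at the same place in the picture as before, so the reamer is turning with the gripper and not slipping. I'll keep turning.

```bash
python3 -m creep '[{"rx":0,"ry":0,"rz":0.5,"dx":0,"dy":0,"dz":0,"grip":0.1},{"rx":0,"ry":0,"rz":0.5,"dx":0,"dy":0,"dz":0,"grip":0.1},{"rx":0,"ry":0,"rz":0.5,"dx":0,"dy":0,"dz":0,"grip":0.1},{"rx":0,"ry":0,"rz":0,"dx":0,"dy":0,"dz":0,"grip":0.1}]' 22; python3 st.py
```

```text
time: 22.27
tcp_pos: [592.2, -179.0, 137.1]
tool_rot: [-3.141, 0.033, 0.0]
force: [-0.8, 0.9, 2.9]
finger_gap: 0.657
yaw -1.2 mz [-0.02 -0.02 -0.01] q7 -0.04
```

```bash
python3 -m creep '[{"rx":0,"ry":0,"rz":0.5,"dx":0,"dy":0,"dz":0,"grip":0.1},{"rx":0,"ry":0,"rz":0.5,"dx":0,"dy":0,"dz":0,"grip":0.1},{"rx":0,"ry":0,"rz":0.5,"dx":0,"dy":0,"dz":0,"grip":0.1},{"rx":0,"ry":0,"rz":0,"dx":0,"dy":0,"dz":0,"grip":0.1}]' 22; python3 st.py
```

```text
time: 22.6
tcp_pos: [592.2, -179.0, 137.1]
tool_rot: [-3.134, -0.213, 0.0]
force: [-0.1, 0.2, 3.8]
finger_gap: 0.659
yaw 7.8 mz [-0.01 -0.04  0.03] q7 0.08
```

```bash
python3 -m creep '[{"rx":0,"ry":0,"rz":0.5,"dx":0,"dy":0,"dz":0,"grip":0.1},{"rx":0,"ry":0,"rz":0.5,"dx":0,"dy":0,"dz":0,"grip":0.1},{"rx":0,"ry":0,"rz":0.5,"dx":0,"dy":0,"dz":0,"grip":0.1},{"rx":0,"ry":0,"rz":0,"dx":0,"dy":0,"dz":0,"grip":0.1}]' 22; python3 st.py
```

```text
time: 22.93
tcp_pos: [592.2, -178.9, 137.0]
tool_rot: [-3.108, -0.458, 0.0]
force: [-0.1, 0.3, 2.0]
finger_gap: 0.66
yaw 16.8 mz [ 0.08  0.   -0.07] q7 0.2
```

```bash
python3 -m creep '[{"rx":0,"ry":0,"rz":0.4,"dx":0,"dy":0,"dz":0,"grip":0.1},{"rx":0,"ry":0,"rz":0,"dx":0,"dy":0,"dz":0,"grip":0.1}]' 22; python3 st.py
```

```text
time: 23.1
tcp_pos: [592.2, -178.9, 137.1]
tool_rot: [-3.098, -0.522, 0.0]
force: [0.5, -0.0, 2.8]
finger_gap: 0.663
yaw 19.1 mz [-0.01 -0.02 -0.01] q7 0.24
```

```bash
python3 -m creep '[{"rx":0,"ry":0,"rz":0.5,"dx":0,"dy":0,"dz":0,"grip":0.1},{"rx":0,"ry":0,"rz":0.5,"dx":0,"dy":0,"dz":0,"grip":0.1},{"rx":0,"ry":0,"rz":0.5,"dx":0,"dy":0,"dz":0,"grip":0.1},{"rx":0,"ry":0,"rz":0,"dx":0,"dy":0,"dz":0,"grip":0.1}]' 22; python3 st.py
```

```text
time: 23.43
tcp_pos: [592.2, -179.1, 137.0]
tool_rot: [-3.047, -0.765, 0.0]
force: [2.4, -1.0, -1.3]
finger_gap: 0.662
yaw 28.2 mz [-0.37 -0.5   0.04] q7 0.36
```

```bash
python3 -m creep '[{"rx":0,"ry":0,"rz":-0.2,"dx":0,"dy":0,"dz":-0.1,"grip":0.1},{"rx":0,"ry":0,"rz":0,"dx":0,"dy":0,"dz":0,"grip":0.1}]' 22; python3 st.py
```

```text
time: 23.6
tcp_pos: [592.3, -179.2, 135.9]
tool_rot: [3.056, 0.727, -0.0]
force: [1.6, -1.6, 2.0]
finger_gap: 0.665
yaw 26.8 mz [-0.51 -0.42  0.05] q7 0.34
```

```bash
python3 -m creep '[{"rx":0,"ry":0,"rz":0,"dx":0.06,"dy":-0.06,"dz":0,"grip":0.1},{"rx":0,"ry":0,"rz":0,"dx":0,"dy":0,"dz":0,"grip":0.1}]' 22; python3 st.py
```

```text
time: 23.77
tcp_pos: [592.7, -179.5, 136.0]
tool_rot: [-3.054, -0.734, 0.001]
force: [-0.4, -0.8, 0.3]
finger_gap: 0.659
yaw 27.0 mz [-0.13 -0.02  0.  ] q7 0.35
```

```bash
python3 -m creep '[{"rx":0,"ry":0,"rz":0,"dx":0,"dy":-0.02,"dz":-0.1,"grip":0.1},{"rx":0,"ry":0,"rz":0,"dx":0,"dy":0,"dz":0,"grip":0.1}]' 22; python3 st.py
```

```text
time: 23.93
tcp_pos: [592.7, -179.6, 134.9]
tool_rot: [-3.054, -0.736, 0.001]
force: [-0.2, 0.7, 1.7]
finger_gap: 0.657
yaw 27.1 mz [0.1  0.14 0.08] q7 0.35
```

```bash
python3 -m creep '[{"rx":0,"ry":0,"rz":-0.1,"dx":0,"dy":0,"dz":-0.1,"grip":0.1},{"rx":0,"ry":0,"rz":0,"dx":0,"dy":0,"dz":0,"grip":0.1}]' 22; python3 st.py
```

```text
time: 24.1
tcp_pos: [592.7, -179.6, 134.0]
tool_rot: [-3.058, -0.719, 0.0]
force: [-1.0, 0.6, 3.7]
finger_gap: 0.657
yaw 26.4 mz [0.16 0.2  0.11] q7 0.34
```

```bash
python3 -m creep '[{"rx":0,"ry":0,"rz":-0.1,"dx":0,"dy":0,"dz":-0.08,"grip":0.1},{"rx":0,"ry":0,"rz":0,"dx":0,"dy":0,"dz":0,"grip":0.1}]' 22; python3 st.py
```

```text
time: 24.27
tcp_pos: [592.8, -179.6, 133.2]
tool_rot: [-3.062, -0.703, 0.0]
force: [-1.5, 0.8, 3.9]
finger_gap: 0.66
yaw 25.9 mz [0.24 0.31 0.12] q7 0.33
```

```bash
python3 -m creep '[{"rx":0,"ry":0,"rz":-0.1,"dx":-0.04,"dy":0.03,"dz":-0.06,"grip":0.1},{"rx":0,"ry":0,"rz":0,"dx":0,"dy":0,"dz":0,"grip":0.1}]' 22; python3 st.py
```

```text
time: 24.43
tcp_pos: [592.6, -179.5, 132.8]
tool_rot: [3.065, 0.687, 0.001]
force: [0.2, -0.1, 3.8]
finger_gap: 0.659
yaw 25.3 mz [-0.   -0.06  0.17] q7 0.32
```

```bash
python3 -m creep '[{"rx":0,"ry":0,"rz":0.2,"dx":0,"dy":0,"dz":0.03,"grip":0.35},{"rx":0,"ry":0,"rz":0,"dx":0,"dy":0,"dz":0,"grip":0.5},{"rx":0,"ry":0,"rz":0,"dx":0,"dy":0,"dz":0,"grip":0.65},{"rx":0,"ry":0,"rz":0,"dx":0,"dy":0,"dz":0,"grip":0.65},{"rx":0,"ry":0,"rz":0,"dx":0,"dy":0,"dz":0,"grip":0.65}]' 22; python3 st.py; python3 -c "
from h import *
snap('wrist','w30');snap('scene','s30')
im,_=load('s30');cv2.imwrite('pics/z30.png',cv2.resize(im[100:230,260:400],None,fx=4,fy=4,interpolation=cv2.INTER_CUBIC))"
```

```text
time: 24.85
tcp_pos: [592.3, -179.5, 132.9]
tool_rot: [-3.058, -0.72, 0.001]
force: [1.0, -0.3, 0.6]
finger_gap: 0.826
yaw 26.5 mz [ 0.03  0.01 -0.01] q7 0.34
```

View pics/w30.png

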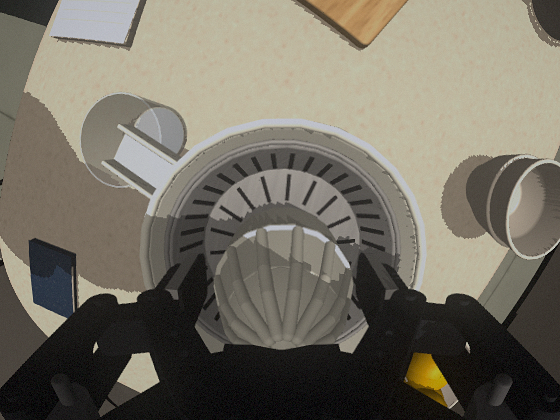

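View pics/z30.png

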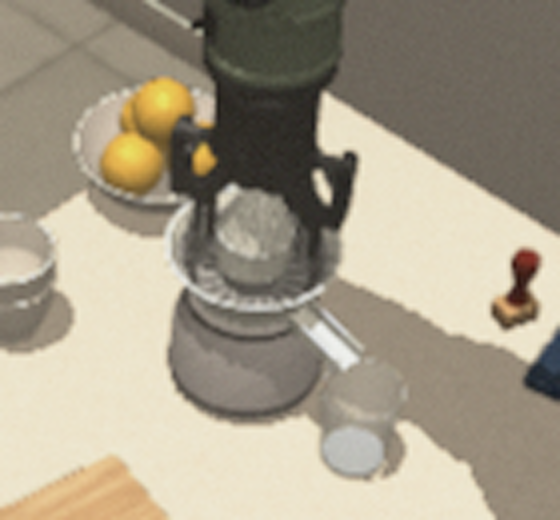

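```bash
python3 -m creep '[{"rx":0,"ry":0,"rz":0,"dx":0,"dy":0,"dz":0.5,"grip":0.65},{"rx":0,"ry":0,"rz":0,"dx":0,"dy":0,"dz":1.5,"grip":0.65},{"rx":0,"ry":0,"rz":0,"dx":0,"dy":0,"dz":3,"grip":0.65},{"rx":0,"ry":0,"rz":0,"dx":0,"dy":0,"dz":3,"grip":0.65},{"rx":0,"ry":0,"rz":0,"dx":0,"dy":0,"dz":3,"grip":0.65}]'
python3 -m creep '[{"rx":0,"ry":0,"rz":0,"dx":0,"dy":0,"dz":2,"grip":0.65},{"rx":0,"ry":0,"rz":0,"dx":0,"dy":0,"dz":0,"grip":0.65},{"rx":0,"ry":0,"rz":0,"dx":0,"dy":0,"dz":0,"grip":0.65}]'
python3 -c "
from h import *
print(arm.observe()['tcp_pos'])
snap('wrist','w31');snap('scene','s31');snap('top','t31')
im,_=load('w31');cv2.imwrite('pics/z31.png',cv2.resize(im[100:320,160:400],None,fx=2.6,fy=2.6,interpolation=cv2.INTER_CUBIC))
im,_=load('s31');cv2.imwrite('pics/z31s.png',cv2.resize(im[130:230,270:390],None,fx=5,fy=5,interpolation=cv2.INTER_CUBIC))"
```

```text
time: 25.37
tcp_pos: [592.2, -179.3, 244.8]
tool_rot: [-3.058, -0.72, 0.0]
force: [-0.3, -1.0, -0.1]
finger_gap: 0.828
time: 25.62
tcp_pos: [592.6, -179.5, 264.0]
tool_rot: [3.057, 0.72, 0.002]
force: [-0.3, -0.3, -0.5]
finger_gap: 0.825
[ 592.62704839 -179.49556994  264.0300418 ]
```

View pics/z31.png

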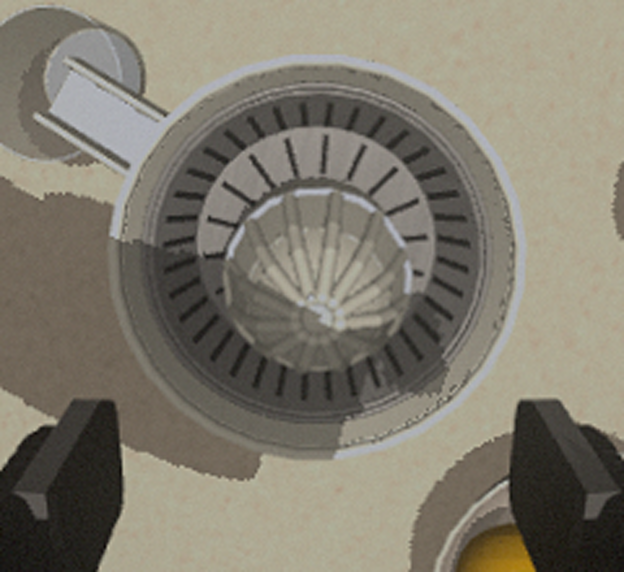

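View pics/z31s.png

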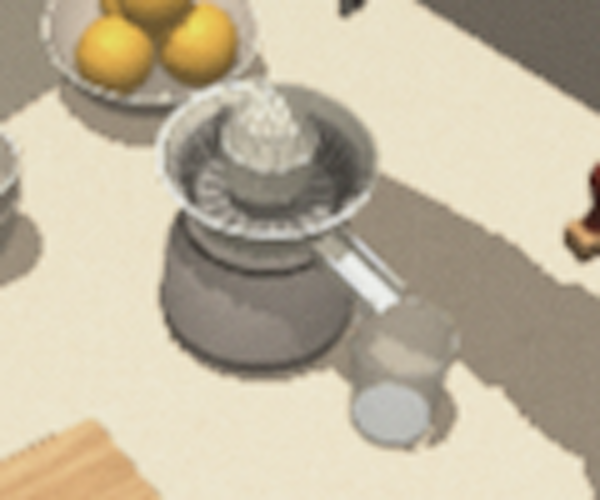

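```bash
python3 - <<'E'
from h import *
from scipy.optimize import least_squares
im,c=load('w31')
P=lambda u,v,z:onz(c,u/2.6+160-.3,v/2.6+100-.3,z,True)[:2]
def fit(n,pts,z,r0):
    m=np.array([P(*p,z) for p in pts]);r=least_squares(lambda x:np.hypot(*(m-x[:2]).T)-x[2],[592,-178,r0]);print(n,z,r.x.round(2),r.fun.round(2))
ring=[(222,280),(413,280),(317,187),(317,372)]
for z in (151,157,163): fit('ring',ring,z,28)
fit('strainer rim',[(147,252),(485,252),(317,87),(317,422)],130,59)
fit('bowl rim',[(107,258),(526,258),(317,54),(317,459)],143,68)
for z in (192,198,204): print('tip',z,P(317,320,z))
_,cs=load('s31')
for z in (192,198,204): print('scene tip',z,onz(cs,262/5+270-.4,84/5+130-.4,z)[:2])
E
```

```text
ring 151 [ 592.9  -180.58   30.03] [-0.03 -0.03  0.03  0.03]
ring 157 [ 592.17 -179.15   29.32] [-0.03 -0.03  0.03  0.03]
ring 163 [ 591.43 -177.71   28.62] [-0.03 -0.03  0.03  0.03]
strainer rim 130 [ 591.97 -179.7    58.12] [-0.54 -0.54  0.57  0.5 ]
bowl rim 143 [ 591.56 -178.51   68.37] [ 0.22  0.22 -0.23 -0.21]
tip 192 [ 592.40327785 -180.16232972]
tip 198 [ 591.54105541 -178.46684535]
tip 204 [ 590.67883296 -176.77136098]
scene tip 192 [ 602.15838268 -183.7636651 ]
scene tip 198 [ 597.95054705 -178.69742922]
scene tip 204 [ 593.74271141 -173.63119334]
```

```bash
python3 -m creep '[{"rx":0,"ry":0,"rz":0,"dx":1.2,"dy":-2.8,"dz":0,"grip":0.65},{"rx":0,"ry":0,"rz":0,"dx":1.2,"dy":-2.8,"dz":0,"grip":0.65},{"rx":0,"ry":0,"rz":0,"dx":1.2,"dy":-2.8,"dz":0,"grip":0.65},{"rx":0,"ry":0,"rz":0,"dx":1.2,"dy":-2.8,"dz":-1,"grip":0.65},{"rx":0,"ry":0,"rz":0,"dx":0,"dy":0,"dz":-3,"grip":0.65}]'
python3 -m creep '[{"rx":0,"ry":0,"rz":0,"dx":0,"dy":0,"dz":0,"grip":0.65},{"rx":0,"ry":0,"rz":0,"dx":0,"dy":0,"dz":0,"grip":0.65},{"rx":0,"ry":0,"rz":0,"dx":0,"dy":0,"dz":0,"grip":0.65}]'
python3 -c "
from h import *
print(arm.observe()['tcp_pos'])
snap('wrist','w32')
im,c=load('w32');print(c['xyz'])"
```

```text
time: 26.18
tcp_pos: [643.0, -298.0, 225.0]
tool_rot: [3.054, 0.708, 0.009]
force: [0.8, -1.7, -1.1]
finger_gap: 0.825
time: 26.43
tcp_pos: [640.5, -290.6, 224.1]
tool_rot: [-3.057, -0.722, -0.0]
force: [-0.5, 0.0, 0.0]
finger_gap: 0.824
[ 640.47217497 -290.59581775  224.0540888 ]
[609.5742096468448, -230.8424256128567, 366.6105423448539]
```

View pics/w32.png

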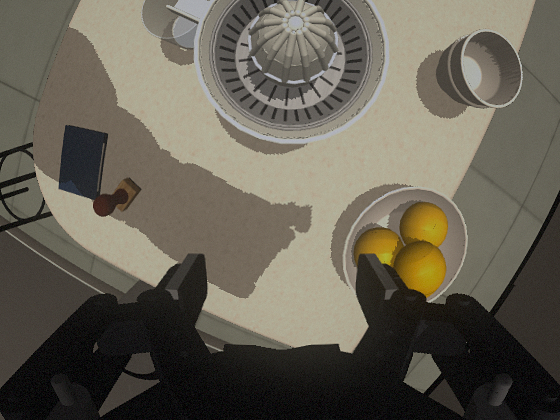

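```bash
python3 - <<'E'
from h import *
im,c=load('w32')
cv2.imwrite('pics/z32.png',cv2.resize(im[0:150,185:395],None,fx=3.8,fy=3.8,interpolation=cv2.INTER_CUBIC))
E
```

View pics/z32.png

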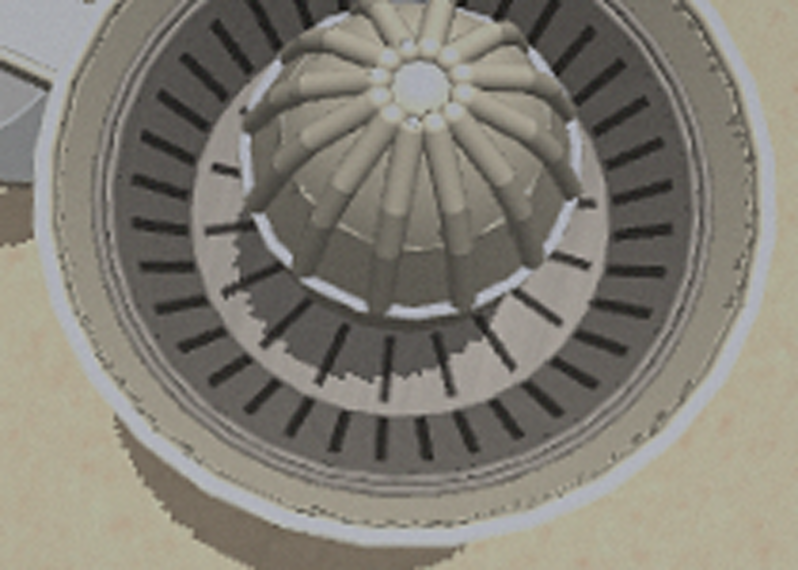

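```bash
python3 - <<'E'
from h import *
from scipy.optimize import least_squares
im,c=load('w32')
P=lambda u,v,z:onz(c,u/3.8+185-.37,v/3.8-.37,z,True)[:2]
def fit(n,pts,z,r0):
    m=np.array([P(*p,z) for p in pts]);r=least_squares(lambda x:np.hypot(*(m-x[:2]).T)-x[2],[592,-178,r0]);print(n,z,r.x.round(2),r.fun.round(2))
ring=[(241,150),(583,150),(415,319),(300,280),(535,272)]
for z in (151,157,163): fit('ring',ring,z,28)
fit('strainer rim',[(100,220),(712,220),(408,494),(200,420),(620,415)],130,59)
fit('bowl rim',[(35,210),(776,210),(405,547),(140,440),(670,440)],143,68)
for z in (192,195,198,201,204): print('tip',z,P(420,85,z))
E
```

```text
ring 151 [ 591.44 -176.96   29.74] [-0.07  0.07 -0.02  0.11 -0.09]
ring 157 [ 591.94 -178.46   28.92] [-0.07  0.07 -0.02  0.11 -0.09]
ring 163 [ 592.45 -179.96   28.09] [-0.07  0.06 -0.02  0.11 -0.08]
strainer rim 130 [ 592.15 -178.77   59.02] [-0.12  0.06 -0.15  0.23 -0.03]
bowl rim 143 [ 591.7  -178.85   68.09] [-0.17  0.28  0.27  0.12 -0.51]
tip 192 [ 591.03450914 -177.10262718]
tip 195 [ 591.35304147 -178.02593567]
tip 198 [ 591.67157379 -178.94924415]
tip 201 [ 591.99010611 -179.87255264]
tip 204 [ 592.30863843 -180.79586112]
```

```bash
python3 -c "
from rig import arm
print(arm.observe()['time'],arm.observe()['force']); print(arm.finish_job())"
```

```text
26.4833 [-0.65146686  0.70588876  0.41818766]
the job is handed in; nothing more can be done
None
```

The press is back together and the job is handed in at 26.5 s of the 72 s allowed; no verdict was reported.

- **Strainer:** I lowered it into the bowl's cone, where it took about 7 N at contact, and let go. The last wrist view puts its rim within about 0.6 mm of the press axis. The rim's size matches the seated height, and it looks level.
- **Reamer:** I gripped it by the skirt and pressed with about 4–5 N while turning. After about 130 degrees the upward force fell from about 3 N to −1.3 N, and I stopped turning and eased it down. I corrected a small sideways load on the way down and shifted it about a degree each way before letting go.
- **Final check:** The last view puts the skirt's top ring at 157 mm, so the underside is at about 129 mm, and centred within about 0.5 mm. The tip seen from two positions agrees, at about 198 mm.
- **Where the checks disagreed:** The steeper view taken just before fitted the ring 1–3 mm higher, which was too coarse to settle the height, so I took the last view for that. In the scene camera the reamer tip came out several millimetres off in x; I trusted the wrist camera.
- **Bystanders:** I did not measure the glass, cups and pitcher again at the end. I felt no contact with them, and the glass and cups were standing in the wrist pictures.

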